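# Load a sprung drilling fixture using a wedge

### The job

Clamp the red bar in the drilling fixture: slide the yellow wedge into the cross channel so that it props the sprung blue arm open, then slide the red bar flat under the arm's rubber foot, between the guides, until it meets the stop. Then draw the wedge out so that the arm clamps the bar, and lay the wedge back flat on its base in its white tray, leaving the other things on the bench where they are.

Things in the scene. Friction and masses are not known exactly. Their poses are not given: they have to be found in the camera images.
- fixture: Grey drilling fixture, fixed. Origin on the bench under the deck; x points away from the loading (robot's) side, y left, z up. In its frame, mm: deck top z = 20, x -70 to 150, y -90 to 80. Hinge posts x 110 to 140, |y| 20 to 32, up to z = 75. The loaded bar lies along x with its centre at x = -45, y = 0, z = 28, overhanging the deck's loading edge (x = -70) by 45.
- stop (a point): Foot of the bar stop's face, at deck level (fixture x = 25, y = 0, z = 20 mm); axes as the fixture's. The stop is 12 high. The bar lane runs along x, centred on this point: two guides 8 high, inner faces at y = -26.5 and +26.5, from 79 before this point to 4 before it.
- channel (a point): Centre of the wedge channel, at deck level (fixture x = 55, y = 0, z = 20 mm), right under the arm's ball; axes as the fixture's. The channel runs along y, open at both ends: two walls 12 high, inner faces 19 to either side in x, y -70 to 70. There is room for the wedge to enter from the -y end, tip first.
- clamp_arm (a joint): Blue sprung arm, 30 mm wide, 14 thick, level when shut (underside at z = 45), over fixture y = 0 from the hinge (x = 125, z = 55, about y) to x = -27. Value in rad: 0 shut, grows as the free end rises; about 0.23 on the wedge's flat top, 0.09 on a bar. The spring pulls it shut: about 5 N at the foot, 8 to 12 N at the ball (radius 12, fixture x = 55, its lowest point 8 above the deck when shut).
- foot (a point): Lowest point of the arm's round black rubber foot (radius 10 mm, 26 wide), near the arm's free end: when shut at fixture x = -15, y = 0, 3 mm above the deck; about 35 above it with the ball on the wedge's flat top.
- wedge_grip (a point): Yellow plastic wedge, 200 x 30 mm, about 180 g. Point in its handle block, on the centre line, 30 above its underside; x points to the thin tip, z up. Along x from here: handle block -30 to +35 (50 high), flat top +35 to +90 (24 high), ramp +90 to +170 (3 high at the tip). Starts flat in the tray. The arm's ball must end on the flat top; let go there, the wedge stays.
- red_bar_mid (a point): Red-painted aluminium bar 140 x 45 x 16 mm, about 270 g; the point is its centre; x along its length, z up. It starts flat on the bench, in either of two places; its ends are alike.
- tray: White fixed tray 250 x 100 x 15 mm (walls 4 thick, inner floor 4 above the bench), origin at the centre of its underside, x along its length. The wedge starts in it, lengthwise, tip towards the tray's +x.
- plain_bar_mid (a point): Unpainted aluminium bar of the same size as the red one, flat on the bench; the point is its centre; not to be moved.
- oil: White bottle with red cap, 56 mm across, 130 high; origin at its base; not to be moved.
- wrench: Steel wrench 180 mm long lying on the bench; not to be moved.
- screwdriver: Screwdriver 200 mm long lying on the bench; not to be moved.
- hammer: Hammer 260 mm long lying on the bench; not to be moved.
- jar: Blue jar with black lid, 70 mm across, 80 high; origin at its base; not to be moved.
Not all that is in view belongs to the job. What is shaped like the part that bears red_bar_mid but brown or pink is not meant.

How it is judged:
By the outcome, as a careful person would: the job done as asked, in the order asked, and still so for the second after the job is handed in, with the robot touching nothing.
It also fails if it takes over 67 s, if anything falls off the work surface, if the arm or the gripper's body presses on something with over 40 N, if the wrist force passes 120 N, or if a joint passes its speed limit or range.

### The arm

A 6-joint arm with a two-finger parallel gripper is mounted at the origin on the work surface. World frame = base frame: x ahead of the robot, y to its left, z up, the work surface at z = 0. Lengths are in m, angles in rad, forces in N, time in s.
With the tool pointing down it reaches from about 0.2 to 0.875 m from the base axis. Payload 3.4 kg.
Tool frame: the origin (TCP) lies at the very end of the fingers, on their centre line; the grasp point (between the pads) lies 19 mm behind it (env.tcp_to_grasp is the distance from the TCP to the grasp point, in m); z points along the fingers, x is the direction in which the jaws open and shut, and the axes are right-handed (so a half turn about z gives the same grasp; the last joint's range is limited). The gripper opens to 94 mm and grips with 3 to 60 N. Pads are 16 mm wide; open, the fingers measure 119 mm over their backs; the gripper's body (75 mm by 177 mm) begins 78 mm behind the grasp point.
Start: joints at [-1.286, 0.276, 1.505, -0, 1.361, -0.121], TCP at [0.227, -0.528, 0.205] pointing down, gripper open.
Joint ranges: [-2.89, 2.89], [-0.75, 2.08], [0.22, 2.7], [-1.18, 4.32], [0.11, 2.71], [-2.7, 2.7]. Speed limits (rad/s): [2.57, 2.57, 3.14, 3.14, 3.14, 3.14].

### API

Orientations are given as a unit quaternion [w, x, y, z].
In Python, from cell import env gives the robot as it stands.
- The arm moves only by the shell command python3 -m creep 'ROWS' [FORCE]. ROWS is JSON, a list of rows, each a list of 5 numbers: the opening in per cent of the stroke, from 0 (shut) to 100 (fully open), then the shift along the tool's x, y, z in m, then the turn about the tool's z in rad. A call has 1 to 8 rows; each row shifts and turns the commanded pose from where the row before left it, along the tool's axes as they then stand; what a row does not reach is not made up. A row lasts 1/8 s, in which the tool goes at most 62.5 mm and 10.7 degrees, less where a joint would pass 70% of its speed; a pose out of reach is approached as far as the arm can. A call is refused whole if a number of a shift passes 0.0625 or a number of a turn 0.188, either way. A call with a gripper value outside its range is refused whole. The fingers move at their own pace and stop on an object; FORCE is the grip in N (left out, the last holds). Time passes only in rows, so rows that do not move let the fingers close. It gives the time, the measured TCP pose, the force and the opening at its end, in the units of the state.
- env.observe(): the state, without advancing time (a new reading comes with each control period).
- env.snapshot(name): name is "scene" or "top"; returns the picture (480x640x3 uint8, red, green, blue); there is no depth.
- env.calibration(name): a dict with "camera_matrix" (3x3 intrinsics, pixels), "T" (4x4, takes a point from camera to world coordinates). Camera axes: x right, y up, looking along -z (the intrinsics and any distortion apply to the point x, -y, -z); pixel columns grow to the right and rows downward; lengths in m; the calibration is good to about 2 mm. A picture is of the moment at which its call begins. calibration takes no time and is no camera call.
- env.finish_job(): hands the job in, once; it reports no verdict.
The state is a dict: "clock": time; "qpos": joint angles; "qd": joint speeds; "joint_efforts": joint torques, N m; "ee_pos": TCP position; "tcp_rot": TCP orientation; "contact_force": force on the tool from outside, world axes, zero at the start; "torque": the same for the moment, N m; "grip_width": finger opening in m.
Only numpy, scipy, OpenCV 4.12 (cv2) and the standard library are available. Lean on these libraries where they do the work, as an engineer would, in place of code of your own. Each camera call takes 0.05 s, during which the arm holds its last target.

## Working session

There is one attempt and no reset: what is moved stays moved. The work goes in short steps, Python scripts to look and compute and a shell command to move; the robot and the scene stay as the last step left them, time stands still between calls to the robot, and variables do not carry over. Pictures are saved under pics/ and viewed, and the job is handed in when it is done.

```bash
ls; mkdir -p pics
cat > h.py <<'E'
import numpy as np, cv2
from cell import env
def snap(n,f):
    im=env.snapshot(n); cv2.imwrite('pics/'+f,cv2.cvtColor(im,cv2.COLOR_RGB2BGR)); return im
def ray(n,uv):
    c=env.calibration(n); K=np.array(c['camera_matrix']);T=np.array(c['T'])
    d=c.get('distortion',c.get('dist'))
    p=cv2.undistortPoints(np.array([[uv]],float),K,None if d is None else np.array(d,float)).ravel()
    v=T[:3,:3]@np.array([p[0],-p[1],-1]); return T[:3,3],v
def onz(n,uv,z):
    o,v=ray(n,uv); return o+v*(z-o[2])/v[2]
def proj(n,P):
    c=env.calibration(n); K=np.array(c['camera_matrix']);T=np.array(c['T'])
    q=T[:3,:3].T@(np.array(P)-T[:3,3]); q=q*[1,-1,-1]; u=K@q; return u[:2]/u[2]
E
python3 - <<'E'
from h import *
for n in('scene','top'):
    snap(n,n+'0.png'); print(env.calibration(n))
s=env.observe(); print(s)
E
```

```text
pics
{'camera_matrix': array([[493.62376568,   0.        , 316.81638789],
       [  0.        , 493.62376568, 247.02272308],
       [  0.        ,   0.        ,   1.        ]]), 'T': array([[ 0.70792304, -0.53978291,  0.45549904,  1.29813626],
       [ 0.70616267,  0.52870914, -0.47095746, -0.7305201 ],
       [ 0.01338827,  0.65505806,  0.75545992,  1.29348299],
       [ 0.        ,  0.        ,  0.        ,  1.        ]])}
{'camera_matrix': array([[616.40476133,   0.        , 313.87062863],
       [  0.        , 616.40476133, 238.47414241],
       [  0.        ,   0.        ,   1.        ]]), 'T': array([[-0.07592982,  0.97522931, -0.20775577,  0.16696827],
       [-0.99710206, -0.07524585,  0.01120457,  0.04430025],
       [-0.00470573,  0.20800446,  0.97811656,  1.81977736],
       [ 0.        ,  0.        ,  0.        ,  1.        ]])}
{'clock': 0.1, 'qpos': array([-1.28599112e+00,  2.76533020e-01,  1.50594114e+00,  2.09044830e-05,
        1.36067628e+00, -1.20983897e-01]), 'qd': array([ 0.00011335, -0.00069233, -0.00252834, -0.00094359,  0.00023268,
        0.00031178]), 'joint_efforts': array([ 2.90614662e-04, -4.05461097e+01, -2.37780011e+01,  7.01764575e-02,
        2.99008191e-02, -2.91138360e-05]), 'ee_pos': array([ 0.22685642, -0.52784847,  0.20471656]), 'tcp_rot': array([-5.11644895e-04,  8.35086533e-01, -5.50118056e-01, -5.87364533e-04]), 'contact_force': array([-0.35177938,  0.27621458, -0.10920681]), 'torque': array([-0.00784831,  0.00687734,  0.03385035]), 'grip_width': 0.09387189061985445}
```

View pics/scene0.png

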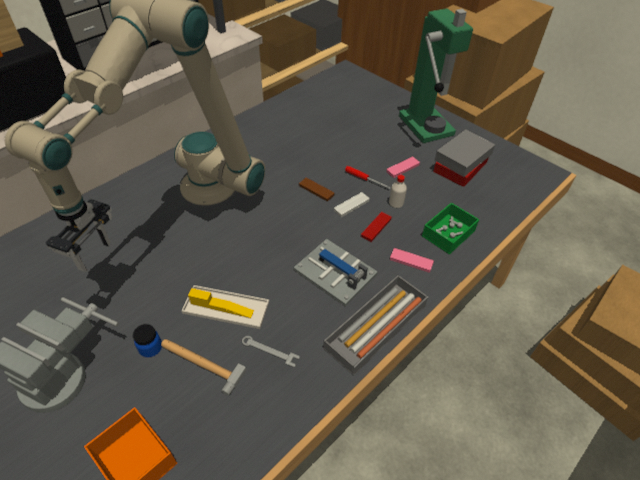

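View pics/top0.png

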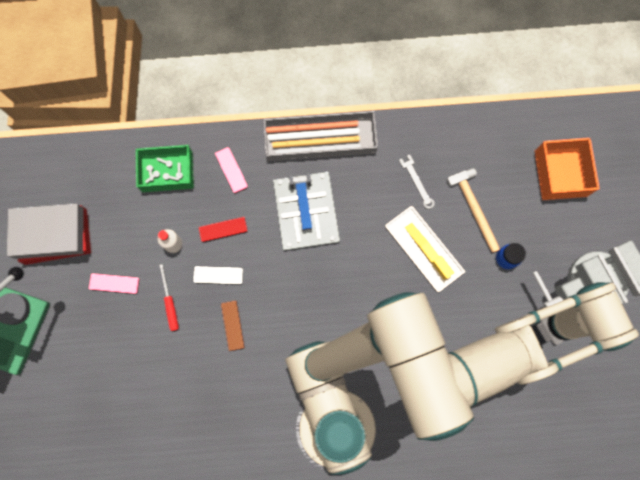

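The top view shows the red bar at about (223,229), the fixture at (307,211) with the blue arm pointing down-image (towards the robot), the tray and wedge at (425,249), and the plain bar at (218,275). Next I'll measure these with masks.

```bash
cat > m.py <<'E'
from h import *
im=cv2.imread('pics/top0.png'); 
cv2.imwrite('pics/z1.png',cv2.resize(im[160:310,180:330],None,fx=4,fy=4,interpolation=cv2.INTER_CUBIC))
cv2.imwrite('pics/z2.png',cv2.resize(im[180:310,370:490],None,fx=4.6,fy=4.6,interpolation=cv2.INTER_CUBIC))
sc=cv2.imread('pics/scene0.png'); cv2.imwrite('pics/z3.png',cv2.resize(sc[200:340,170:390],None,fx=3.6,fy=3.6,interpolation=cv2.INTER_CUBIC))
hsv=cv2.cvtColor(im,cv2.COLOR_BGR2HSV)
def rect(mask,z,name,roi,cam='top'):
    m=np.zeros_like(mask); x0,y0,x1,y1=roi; m[y0:y1,x0:x1]=mask[y0:y1,x0:x1]
    cs,_=cv2.findContours(m,cv2.RETR_EXTERNAL,cv2.CHAIN_APPROX_NONE); c=max(cs,key=cv2.contourArea)
    P=np.array([onz(cam,p[0].astype(float),z)[:2] for p in c],np.float32)
    r=cv2.minAreaRect(P*1000); print(name,'area',cv2.contourArea(c),'ctr mm',r[0],'size',r[1],'ang',r[2]); 
    print(cv2.boxPoints(r).round(1).tolist())
H,S,V=cv2.split(hsv)
red=(((H<8)|(H>172))&(S>180)&(V>60)).astype(np.uint8)*255
rect(red,.016,'red',(190,205,260,250))
white=((S<60)&(V>170)).astype(np.uint8)*255
rect(white,.015,'tray',(375,195,475,300))
rect(((S<60)&(V>120)).astype(np.uint8)*255,.016,'plain',(185,260,250,290))
yel=((H>18)&(H<35)&(S>150)&(V>100)).astype(np.uint8)*255
rect(yel,.02,'wedge',(375,195,475,300))
blue=((H>95)&(H<125)&(S>130)).astype(np.uint8)*255
rect(blue,.059,'arm',(270,165,345,255))
grey=((S<60)&(V>100)).astype(np.uint8)*255
rect(grey|blue,.02,'deck',(265,165,345,255))
E
python3 m.py
```

```text
red area 554.0 ctr mm (599.2964477539062, 294.5859375) size (42.72017288208008, 133.44863891601562) ang 9.016332626342773
[[567.7000122070312, 357.1000061035156], [588.7000122070312, 225.3000030517578], [630.7999877929688, 232.0], [609.9000244140625, 363.79998779296875]]
tray area 2976.0 ctr mm (496.5567321777344, -302.8409423828125) size (257.514892578125, 108.2059326171875) ang 32.55244445800781
[[358.8999938964844, -326.5], [417.1000061035156, -417.70001220703125], [634.2000122070312, -279.20001220703125], [576.0, -188.0]]
plain area 1856.0 ctr mm (463.7929382324219, 318.01220703125) size (192.2974090576172, 86.62520599365234) ang 85.61067199707031
[[413.20001220703125, 225.5], [499.6000061035156, 218.8000030517578], [514.2999877929688, 410.6000061035156], [428.0, 417.20001220703125]]
wedge area 39.5 ctr mm (432.24993896484375, -333.7415466308594) size (72.26018524169922, 8.195962905883789) ang 31.14824867248535
[[399.20001220703125, -348.8999938964844], [403.3999938964844, -355.8999938964844], [465.29998779296875, -318.6000061035156], [461.1000061035156, -311.5]]
arm area 305.5 ctr mm (642.1536865234375, 48.26373291015625) size (137.17288208007812, 26.936662673950195) ang 3.013141632080078
[[573.0, 58.099998474121094], [574.4000244140625, 31.200000762939453], [711.4000244140625, 38.400001525878906], [709.9000244140625, 65.30000305175781]]
deck area 7031.0 ctr mm (642.6453857421875, 45.61663818359375) size (241.99725341796875, 277.3011474609375) ang 85.5539779663086
[[495.0, -64.30000305175781], [771.5, -85.80000305175781], [790.2999877929688, 155.5], [513.7999877929688, 177.0]]
```

View pics/z1.png

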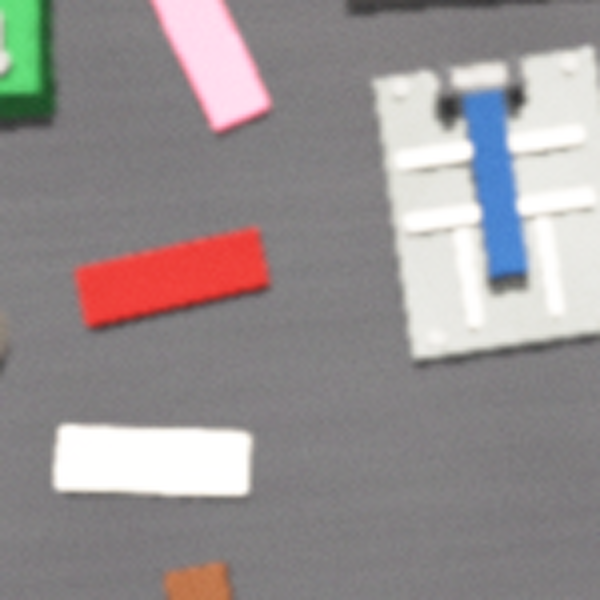

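View pics/z2.png

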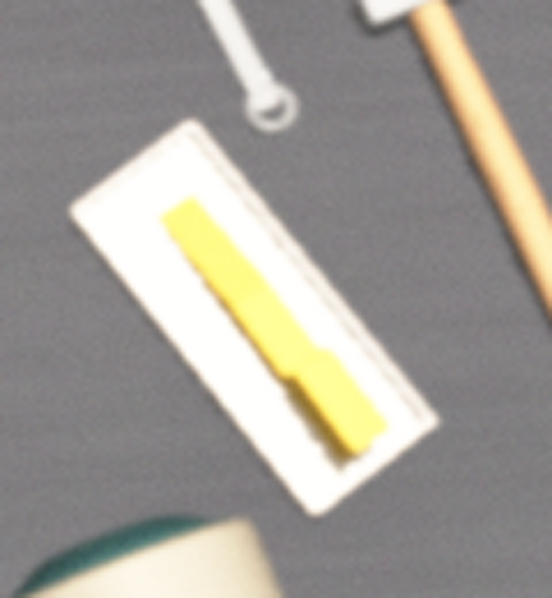

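View pics/z3.png

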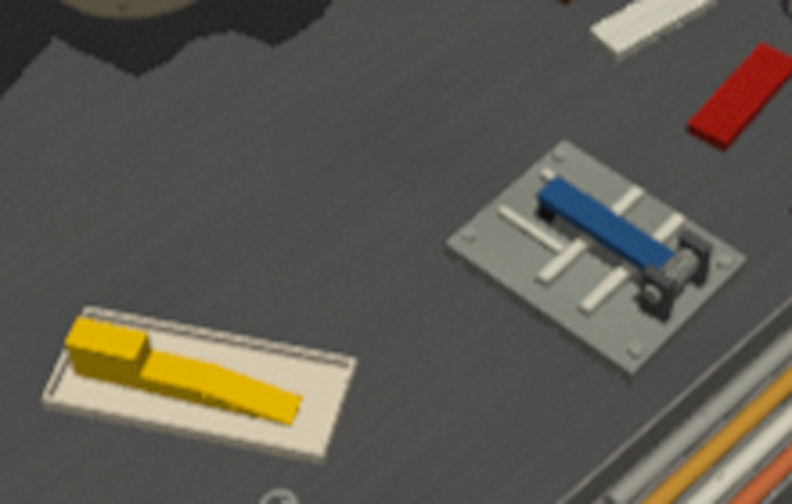

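```bash
cat >> m.py <<'E'
print('-----')
yel=((H>18)&(H<35)&(S>90)&(V>150)).astype(np.uint8)*255
rect(yel,.02,'wedge',(375,195,475,300))
rect(((V>150)&(S<60)).astype(np.uint8)*255,.016,'plain',(185,260,250,290))
g=cv2.morphologyEx(((V>140)).astype(np.uint8)*255|blue,cv2.MORPH_CLOSE,np.ones((9,9)))
rect(g,.02,'deck',(265,165,345,255))
red=(((H<8)|(H>172))&(S>120)&(V>100)).astype(np.uint8)*255
rect(red,.016,'red',(190,205,260,250))
def line4(mask,roi,z,nm):
    m=np.zeros_like(mask); x0,y0,x1,y1=roi; m[y0:y1,x0:x1]=mask[y0:y1,x0:x1]
    cs,_=cv2.findContours(m,cv2.RETR_EXTERNAL,cv2.CHAIN_APPROX_NONE); c=max(cs,key=cv2.contourArea)
    a=cv2.approxPolyDP(c,4,True)[:,0].astype(float); print(nm,[(p.tolist(),(onz('top',p,z)[:2]*1000).round(0).tolist()) for p in a])
line4(g,(265,165,345,255),.02,'deck')
# walls: bright lines on deck
cv2.imwrite('pics/z4.png',cv2.resize(im[165:255,265:345],None,fx=6.5,fy=6.5,interpolation=cv2.INTER_CUBIC))
# scene wedge
sc=cv2.imread('pics/scene0.png'); h2=cv2.cvtColor(sc,cv2.COLOR_BGR2HSV)
y2=((h2[...,0]>18)&(h2[...,0]<35)&(h2[...,1]>150)&(h2[...,2]>80)).astype(np.uint8)*255
m=np.zeros_like(y2); m[285:325,175:275]=y2[285:325,175:275]
cs,_=cv2.findContours(m,cv2.RETR_EXTERNAL,cv2.CHAIN_APPROX_NONE); c=max(cs,key=cv2.contourArea)
print(cv2.approxPolyDP(c,1.5,True)[:,0].tolist())
E
python3 m.py | sed -n '/-----/,$p'
```

```text
-----
wedge area 621.0 ctr mm (486.9601135253906, -314.1646423339844) size (195.15489196777344, 36.95229721069336) ang 30.61199951171875
[[393.6000061035156, -348.0], [412.3999938964844, -379.79998779296875], [580.2999877929688, -280.3999938964844], [561.5, -248.60000610351562]]
plain area 804.5 ctr mm (463.7240905761719, 315.2467041015625) size (148.46084594726562, 52.326171875) ang 83.8453598022461
[[429.79998779296875, 244.1999969482422], [481.79998779296875, 238.60000610351562], [497.70001220703125, 386.20001220703125], [445.70001220703125, 391.8999938964844]]
deck area 4119.0 ctr mm (640.5340576171875, 41.173152923583984) size (225.71017456054688, 177.3360137939453) ang 4.238241672515869
[[521.4000244140625, 121.30000305175781], [534.5, -55.599998474121094], [759.5999755859375, -38.900001525878906], [746.5, 137.89999389648438]]
red area 678.0 ctr mm (600.1552124023438, 294.5724792480469) size (48.49794387817383, 140.89358520507812) ang 9.021430015563965
[[565.2000122070312, 360.29998779296875], [587.2999877929688, 221.1999969482422], [635.2000122070312, 228.8000030517578], [613.0999755859375, 368.0]]
deck [([328.0, 171.0], [756.0, -35.0]), ([272.0, 179.0], [744.0, 137.0]), ([283.0, 249.0], [524.0, 118.0]), ([340.0, 240.0], [539.0, -54.0])]
[[188, 294], [191, 303], [248, 317], [251, 316], [253, 311], [230, 301], [213, 298], [209, 292], [191, 288]]
```

```bash
python3 -c "
import cv2
im=cv2.imread('pics/top0.png');print(1)"
```

```text
1
```

View pics/z4.png

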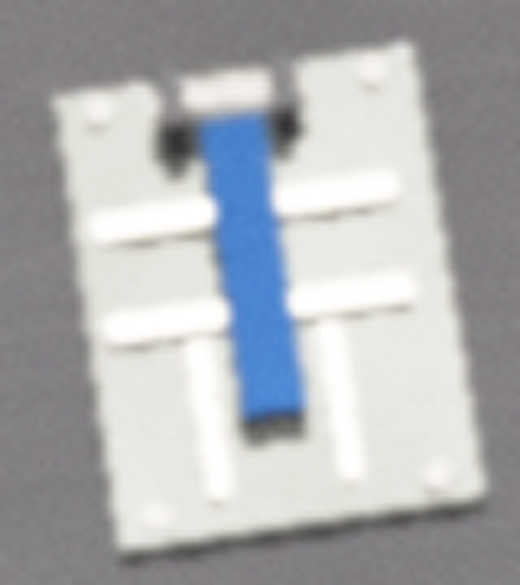

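```bash
cat > m2.py <<'E'
from h import *
im=cv2.imread('pics/top0.png'); sc=cv2.imread('pics/scene0.png')
cv2.imwrite('pics/w1.png',cv2.resize(im[218:288,400:465],None,fx=8.5,fy=8.5,interpolation=cv2.INTER_LANCZOS4))
cv2.imwrite('pics/w2.png',cv2.resize(sc[280:325,180:270],None,fx=8.5,fy=8.5,interpolation=cv2.INTER_LANCZOS4))
# deck edges, subpixel
F=8
def up(img,roi):
    x0,y0,x1,y1=roi; return cv2.resize(img[y0:y1,x0:x1],None,fx=F,fy=F,interpolation=cv2.INTER_CUBIC)
def contour(mask):
    cs,_=cv2.findContours(mask,cv2.RETR_EXTERNAL,cv2.CHAIN_APPROX_NONE); return max(cs,key=cv2.contourArea)[:,0].astype(float)
def topx(c,roi): return (c+0.5)/F-0.5+np.array(roi[:2])
def edges(c,z,cam='top',trim=.15,eps=.04):
    P=np.array([onz(cam,p,z)[:2] for p in c])*1000
    box=cv2.boxPoints(cv2.minAreaRect(P.astype(np.float32)))
    L=[]
    for i in range(4):
        a,b=box[i],box[(i+1)%4]; d=b-a; l=np.linalg.norm(d); d/=l; n=np.array([-d[1],d[0]])
        t=(P-a)@d; s=np.abs((P-a)@n); k=(t>trim*l)&(t<(1-trim)*l)&(s<8)
        Q=P[k]; 
        v=cv2.fitLine(Q.astype(np.float32),cv2.DIST_HUBER,0,.01,.01).ravel()
        L.append(v)
        print('  edge len %.0f ang %.2f n %d'%(l,np.degrees(np.arctan2(v[1],v[0])),k.sum()))
    X=[]
    for i in range(4):
        a,b=L[i],L[(i+1)%4]; t=np.linalg.solve(np.array([a[:2],-b[:2]]).T,b[2:]-a[2:]); X.append(a[2:]+t[0]*a[:2])
    X=np.array(X); print('  corners',X.round(1).tolist(),'ctr',X.mean(0).round(1),'sides',np.linalg.norm(X-np.roll(X,-1,0),axis=1).round(1)); return X
if __name__=='__main__':
    roi=(262,162,350,258); u=up(im,roi); h=cv2.cvtColor(u,cv2.COLOR_BGR2HSV)
    m=((h[...,2]>150)|((h[...,1]>120)&(h[...,0]>95)&(h[...,0]<125))).astype(np.uint8)*255
    m=cv2.morphologyEx(m,cv2.MORPH_CLOSE,np.ones((61,61)))
    print('deck');edges(topx(contour(m),roi),.02)
    roi=(190,210,256,250); u=up(im,roi); h=cv2.cvtColor(u,cv2.COLOR_BGR2HSV)
    m=((h[...,1]>130)&((h[...,0]<10)|(h[...,0]>170))).astype(np.uint8)*255
    print('red');edges(topx(contour(m),roi),.016)
    roi=(378,198,476,300); u=up(im,roi); h=cv2.cvtColor(u,cv2.COLOR_BGR2HSV)
    m=((h[...,2]>170)).astype(np.uint8)*255
    print('tray');edges(topx(contour(m),roi),.015)
    # guides/walls
    roi=(262,162,350,258); u=up(im,roi); g=u.min(2)
    print('bright',np.percentile(g,[50,70,80,90,95,99]))
    m=(g>236).astype(np.uint8)*255
    n,lab,st,cen=cv2.connectedComponentsWithStats(m)
    for i in range(1,n):
        if st[i,4]>1000: print(st[i],topx(cen[i],roi))
E
python3 m2.py
```

```text
deckTraceback (most recent call last):
  File "m2.py", line 31, in <module>
    print('deck');edges(topx(contour(m),roi),.02)
                  ~~~~~^^^^^^^^^^^^^^^^^^^^^^^^^^
  File "m2.py", line 13, in edges
    P=np.array([onz(cam,p,z)[:2] for p in c])*1000
                ~~~^^^^^^^^^
  File "h.py", line 11, in onz
    o,v=ray(n,uv); return o+v*(z-o[2])/v[2]
        ~~~^^^^^^
  File "h.py", line 6, in ray
    c=env.calibration(n); K=np.array(c['camera_matrix']);T=np.array(c['T'])
ValueError: time passes only in moves, steps and waits
```

View pics/w1.png

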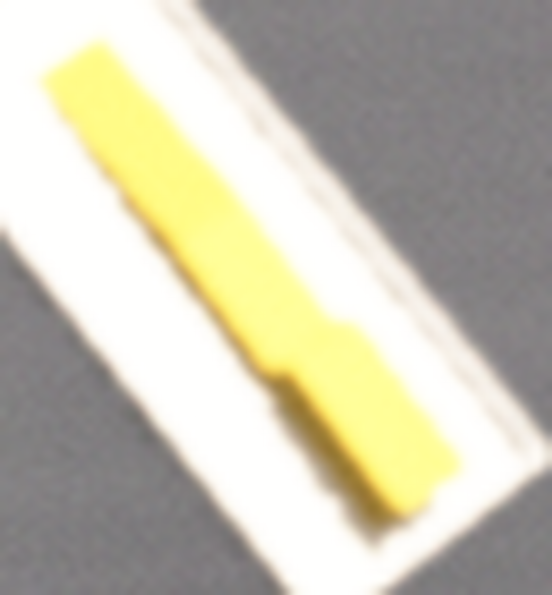

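View pics/w2.png

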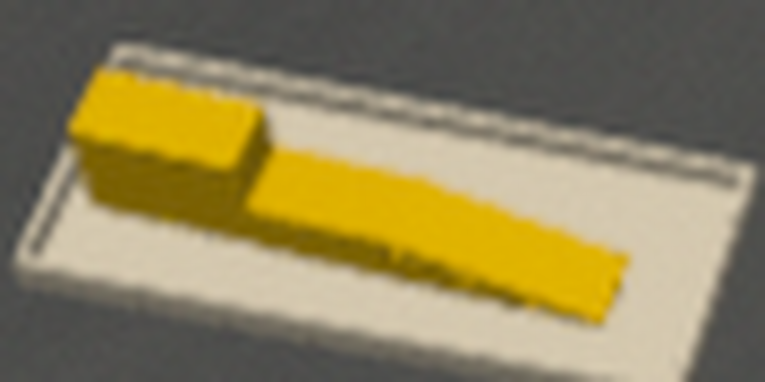

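```bash
python3 - <<'E'
from cell import env
import pickle
pickle.dump({n:env.calibration(n) for n in('scene','top')},open('cal.pkl','wb'))
E
sed -i 's/env.calibration(n)/CAL[n]/; s/^from cell import env/from cell import env\nimport pickle;CAL=pickle.load(open("cal.pkl","rb"))/' h.py
cat >> m2.py <<'E'
    def W(pts,z,s=8.5,off=(400,218),cam='top'):
        return np.array([onz(cam,(np.array(p)+.5)/s-.5+np.array(off),z)[:2]*1000 for p in pts])
    hd=W([(352,323),(462,467),(400,515),(285,372)],.054); print('handle',hd.round(1).tolist(),hd.mean(0))
    tp=W([(100,42),(45,80)],.007); print('tip',tp.round(1).tolist(),tp.mean(0))
    h2=W([(97,68),(265,105),(235,167),(70,133)],.054,8.5,(180,280),'scene'); print('handle sc',h2.round(1).tolist(),h2.mean(0))
    t2=W([(628,258),(603,322)],.007,8.5,(180,280),'scene'); print('tip sc',t2.round(1).tolist(),t2.mean(0))
    for a,b in((hd,tp),(h2,t2)):
        d=tp.mean(0)-a.mean(0); print(np.degrees(np.arctan2(d[1],d[0])),np.linalg.norm(d))
E
python3 m2.py
```

```text
deck
  edge len 177 ang -85.77 n 329
  edge len 225 ang 4.31 n 398
  edge len 177 ang -85.73 n 322
  edge len 225 ang 4.12 n 400
  corners [[535.5999755859375, -54.099998474121094], [757.4000244140625, -37.400001525878906], [744.4000244140625, 136.3000030517578], [522.7000122070312, 120.30000305175781]] ctr [640.   41.3] sides [222.4 174.2 222.2 174.9]
red
  edge len 141 ang -80.94 n 257
  edge len 49 ang 9.04 n 85
  edge len 141 ang -81.02 n 257
  edge len 49 ang 8.66 n 86
  corners [[587.5999755859375, 221.8000030517578], [634.5, 229.1999969482422], [612.7000122070312, 367.3999938964844], [565.5, 360.29998779296875]] ctr [600.1 294.7] sides [ 47.5 139.9  47.7 140.3]
tray
  edge len 109 ang -57.51 n 159
  edge len 258 ang 32.54 n 394
  edge len 109 ang -57.44 n 159
  edge len 258 ang 32.56 n 394
  corners [[417.1000061035156, -417.29998779296875], [634.0, -278.8999938964844], [576.0, -188.1999969482422], [359.29998779296875, -326.6000061035156]] ctr [ 496.6 -302.8] sides [257.2 107.7 257.1 107.5]
bright [130. 220. 226. 230. 245. 254.]
[ 364  231  153   54 5570] [316.47558348 193.72138689]
[ 133  266  152   55 5264] [287.58061835 198.10476824]
[ 382  355  158   56 5881] [318.96746939 209.32047058]
[ 150  391  151   53 5336] [289.73343797 213.7238334 ]
[ 410  420   65  193 7004] [317.00537193 225.76384923]
[ 250  442   63  194 6959] [296.72162847 228.84930486]
handle [[462.9, -340.7], [410.6, -372.0], [395.8, -349.0], [447.8, -315.9]] [ 429.27569981 -344.40566484]
tip [[578.6, -273.8], [566.3, -252.8]] [ 572.41297355 -263.27505749]
handle sc [[395.7, -353.0], [451.7, -319.7], [466.1, -343.8], [412.7, -376.9]] [ 431.54971349 -348.33305385]
tip sc [[567.2, -251.6], [581.9, -275.8]] [ 574.5670816  -263.72652812]
29.544685878497386 164.53101404300202
31.12499813103581 164.55187868526738
```

```bash
cat >> h.py <<'E'
A=np.radians(4.2); R=np.array([[np.cos(A),-np.sin(A)],[np.sin(A),np.cos(A)]]); O=np.array([.5997,.0434])
def fx(x,y): return O+R@np.array([x,y])/1000   # fixture mm -> world m
def inv(p): return R.T@(np.array(p)[:2]-O)*1000
def to(x,y,z,th,n=None):
    """print tool shifts from the measured pose to target, turn done evenly over n rows with shift"""
    s=env.observe(); q=s['tcp_rot']; p=s['ee_pos']
    a,b=q[1],q[2]; t0=np.arctan2(2*a*b,a*a-b*b); turn=-((th-t0+np.pi)%(2*np.pi)-np.pi)
    D=np.array([x,y,z])-p
    ex=np.array([np.cos(t0),np.sin(t0),0]); ey=np.array([np.sin(t0),-np.cos(t0),0])
    sh=np.array([D@ex,D@ey,-D[2]])
    print('pos',p.round(4),'th %.2f'%np.degrees(t0),'clock %.2f'%s['clock'],'F',s['contact_force'].round(1),'q',s['qpos'].round(2)[[0,5]],'w %.3f'%s['grip_width'])
    print('total shift (tool now)',sh.round(4),'turn %.3f'%turn)
    n=n or max(int(np.ceil(max(np.linalg.norm(sh)/.06,abs(turn)/.18))),1)
    t=t0
    for i in range(n):
        ex=np.array([np.cos(t),np.sin(t),0]); ey=np.array([np.sin(t),-np.cos(t),0]); d=D/n
        print([round(float(d@ex),4),round(float(d@ey),4),round(float(-d[2]),4),round(turn/n,4)]); t-=turn/n
E
python3 - <<'E'
from h import *
g=[(317.00537,225.76385),(296.72163,228.8493)]
for p in g: print('guide',inv(onz('top',p,.028)))
for p in [(316.47558348,193.72138689),(287.58061835,198.10476824),(318.96746939,209.32047058),(289.73343797,213.7238334)]: print('wall',inv(onz('top',p,.032)))
print(fx(55,-62),fx(55,-230))
to(.428,-.3485,.11,np.radians(-59))
E
```

```text
guide [-16.49421787 -30.77394976]
guide [-16.77225897  30.44697777]
wall [ 80.79355482 -43.89911675]
wall [80.30241468 44.07202769]
wall [ 31.70276293 -44.01906593]
wall [31.36910725 44.48457854]
[ 0.65909306 -0.0144054 ] [ 0.67139708 -0.18195423]
pos [ 0.2269 -0.5278  0.2047] th -66.75 clock 0.10 F [-0.4  0.3 -0.1] q [-1.29 -0.12] w 0.094
total shift (tool now) [-0.0854 -0.2556  0.0947] turn -0.135
[-0.0171, -0.0511, 0.0189, np.float64(-0.0271)]
[-0.0157, -0.0516, 0.0189, np.float64(-0.0271)]
[-0.0143, -0.052, 0.0189, np.float64(-0.0271)]
[-0.0129, -0.0523, 0.0189, np.float64(-0.0271)]
[-0.0115, -0.0527, 0.0189, np.float64(-0.0271)]
```

```bash
sed -i 's/A=np.radians(4.2)/A=np.radians(4.3)/' h.py; python3 -m creep '[[80,-0.017,-0.051,0.019,-0.027],[80,-0.016,-0.052,0.019,-0.027],[80,-0.014,-0.052,0.019,-0.027],[80,-0.013,-0.052,0.019,-0.027],[80,-0.0115,-0.053,0.019,-0.027],[80,0,0,0,0],[80,0,0,0,0]]'
python3 - <<'E'
from h import *
snap('top','top1.png');snap('scene','scene1.png')
to(.428,-.3485,.022,np.radians(-59))
im=cv2.imread('pics/top1.png'); sc=cv2.imread('pics/scene1.png')
cv2.imwrite('pics/v1.png',np.hstack([cv2.resize(im[200:300,380:480],(390,390)),cv2.resize(sc[230:330,160:260],(390,390))]))
E
```

```text
clock: 0.98
ee_pos: [0.4282, -0.349, 0.1104]
tcp_rot: [0.0, 0.87, -0.492, -0.0]
contact_force: [-0.3, -1.0, -0.7]
grip_width: 0.0753
pos [ 0.4278 -0.35    0.1109] th -59.09 clock 1.07 F [0.5 0.4 0. ] q [-0.81  0.22] w 0.075
total shift (tool now) [-0.0012 -0.0009  0.0889] turn -0.002
[-0.0006, -0.0005, 0.0445, np.float64(-0.0008)]
[-0.0006, -0.0005, 0.0445, np.float64(-0.0008)]
```

View pics/v1.png

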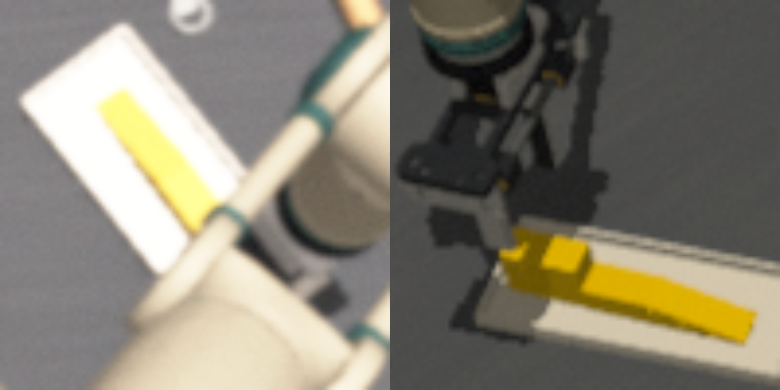

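The scene crop shows the open fingers above the handle block. I'll go down and close on it.

```bash
python3 -m creep '[[80,-0.0005,0,0.045,0],[80,-0.0005,0,0.044,0],[80,0,0,0,0],[10,0,0,0,0],[10,0,0,0,0],[10,0,0,0,0],[10,0,0,0,0],[10,0,0,0,0]]' 40
python3 - <<'E'
from h import *
to(.428,-.3485,.122,np.radians(-59))
E
```

```text
clock: 2.08
ee_pos: [0.4281, -0.3481, 0.0218]
tcp_rot: [0.0, 0.87, -0.492, 0.0]
contact_force: [-0.4, 0.5, 2.9]
grip_width: 0.0298
pos [ 0.4281 -0.3481  0.0218] th -59.01 clock 2.08 F [-0.4  0.5  2.9] q [-0.81  0.22] w 0.030
total shift (tool now) [ 0.0003  0.0004 -0.1002] turn -0.000
[0.0002, 0.0002, -0.0501, np.float64(-0.0)]
[0.0002, 0.0002, -0.0501, np.float64(-0.0)]
```

```bash
python3 -m creep '[[10,0,0,-0.05,0],[10,0,0,-0.04,0],[10,0,0,0,0]]'
python3 - <<'E'
from h import *
p=fx(55,-250);print(p)
to(p[0],p[1],.10,A,7)
E
```

```text
clock: 2.45
ee_pos: [0.4295, -0.3495, 0.1142]
tcp_rot: [0.001, 0.87, -0.492, 0.003]
contact_force: [-0.1, 0.3, -1.9]
grip_width: 0.0297
[ 0.67328986 -0.20177245]
pos [ 0.4295 -0.3495  0.1142] th -59.00 clock 2.45 F [-0.1  0.3 -1.9] q [-0.81  0.22] w 0.030
total shift (tool now) [-0.0011 -0.285   0.0142] turn -1.105
[-0.0002, -0.0407, 0.002, np.float64(-0.1578)]
[0.0062, -0.0402, 0.002, np.float64(-0.1578)]
[0.0125, -0.0388, 0.002, np.float64(-0.1578)]
[0.0184, -0.0363, 0.002, np.float64(-0.1578)]
[0.0239, -0.033, 0.002, np.float64(-0.1578)]
[0.0288, -0.0288, 0.002, np.float64(-0.1578)]
[0.033, -0.0239, 0.002, np.float64(-0.1578)]
```

```bash
python3 -m creep '[[10,0,-0.041,0.002,-0.158],[10,0.006,-0.040,0.002,-0.158],[10,0.0125,-0.039,0.002,-0.158],[10,0.0185,-0.036,0.002,-0.158],[10,0.024,-0.033,0.002,-0.158],[10,0.029,-0.029,0.002,-0.158],[10,0.033,-0.024,0.002,-0.158],[10,0,0,0,0]]'
python3 - <<'E'
from h import *
p=fx(55,-250)
to(p[0],p[1],.040,A)
E
```

```text
clock: 3.45
ee_pos: [0.6729, -0.1974, 0.0939]
tcp_rot: [-0.001, 0.999, 0.04, -0.002]
contact_force: [0.2, -0.4, -2.8]
grip_width: 0.0295
pos [ 0.6729 -0.1974  0.0939] th 4.53 clock 3.45 F [ 0.2 -0.4 -2.8] q [-0.38 -0.46] w 0.030
total shift (tool now) [0.     0.0043 0.0539] turn 0.004
[0.0, 0.0043, 0.0539, np.float64(0.0041)]
```

Before entry I'll measure the actual wedge position and direction in the hand.

```bash
python3 -m creep '[[10,0,0.002,0.050,0],[10,0,0,0,0],[10,0,0,0,0]]'
python3 - <<'E'
from h import *
snap('top','top2.png');snap('scene','scene2.png')
p=fx(55,-250)
to(p[0],p[1],.040,A)
im=cv2.imread('pics/top2.png'); sc=cv2.imread('pics/scene2.png')
cv2.imwrite('pics/v2.png',np.hstack([cv2.resize(im[160:260,280:380],(400,400),interpolation=2),cv2.resize(sc[230:330,260:360],(400,400),interpolation=2)]))
E
```

```text
clock: 3.82
ee_pos: [0.6717, -0.2024, 0.0475]
tcp_rot: [-0.0, 0.999, 0.037, -0.0]
contact_force: [0.6, 0.6, -1.0]
grip_width: 0.0296
pos [ 0.673  -0.2027  0.0492] th 4.31 clock 3.92 F [ 0.3  0.4 -1.8] q [-0.39 -0.47] w 0.030
total shift (tool now) [ 0.0004 -0.0009  0.0092] turn 0.000
[0.0004, -0.0009, 0.0092, np.float64(0.0002)]
```

View pics/v2.png

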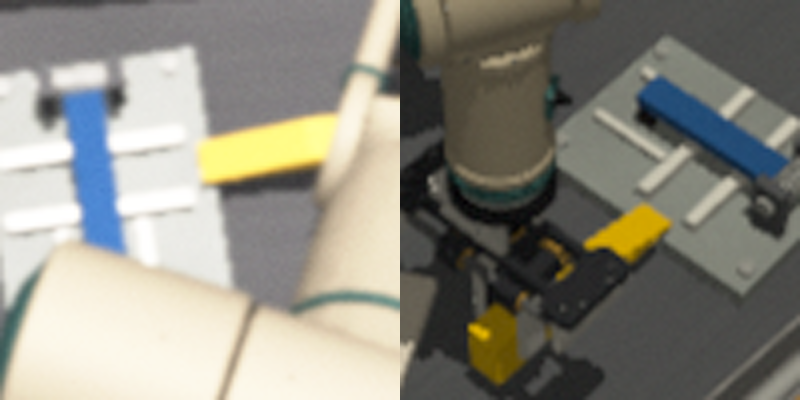

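Run:
```python
from h import *
for off in (0,):
  im=cv2.imread('pics/top2.png'); roi=(320,180,366,212);F=8
  u=cv2.resize(im[roi[1]:roi[3],roi[0]:roi[2]],None,fx=F,fy=F,interpolation=cv2.INTER_CUBIC); h=cv2.cvtColor(u,cv2.COLOR_BGR2HSV)
  m=((h[...,0]>18)&(h[...,0]<35)&(h[...,1]>85)).astype(np.uint8)*255
  c=max(cv2.findContours(m,0,1)[0],key=cv2.contourArea)
  for p in cv2.approxPolyDP(c,8,True)[:,0]:
    q=(p+.5)/F-.5+np.array(roi[:2]); print(q.round(1),inv(onz('top',q,.034)).round(1), inv(onz('top',q,.0545)).round(1))
print(inv([.673,-.2027]))
```

```text
[363.6 188.6] [  74.6 -186.6] [  68.8 -184.1]
[355.3 188.7] [  77.9 -162. ] [  72.1 -159.7]
[332.6 193.8] [ 72.5 -91.7] [ 66.7 -90.3]
[329.3 197.1] [ 64.  -80.5] [ 58.3 -79.2]
[330.4 204.7] [ 40.1 -80.1] [ 34.7 -78.8]
[336.9 205.6] [ 34.4 -99. ] [ 29.1 -97.4]
[358.8 201.8] [  36.  -165.6] [  30.6 -163.3]
[360.8 199.9] [  40.8 -172.5] [  35.4 -170.2]
[  54.64140562 -250.90320204]
```

```bash
python3 -m creep '[[10,0.001,0,0.009,0],[10,0,0,0,0],[10,0,-0.02,0,0],[10,0,-0.02,0,0],[10,0,-0.018,0,0],[10,0,0,0,0]]'
python3 - <<'E'
from h import *
p=fx(55.4,-62)
to(p[0],p[1],.038,A); print(inv(env.observe()['ee_pos']))
E
```

```text
clock: 4.68
ee_pos: [0.6686, -0.1416, 0.0387]
tcp_rot: [-0.0, 0.999, 0.039, -0.0]
contact_force: [0.4, -0.2, -1.6]
grip_width: 0.0298
pos [ 0.6686 -0.1416  0.0387] th 4.51 clock 4.67 F [ 0.4 -0.2 -1.6] q [-0.31 -0.39] w 0.030
total shift (tool now) [ 0.0011 -0.1276  0.0007] turn 0.004
[0.0004, -0.0425, 0.0002, np.float64(0.0012)]
[0.0003, -0.0425, 0.0002, np.float64(0.0012)]
[0.0003, -0.0425, 0.0002, np.float64(0.0012)]
[  54.79244175 -189.63569437]
```

```bash
python3 -m creep '[[10,0.0005,0,0.001,0],[10,0,0,0,0]]'; python3 -m creep '[[10,0.0005,-0.008,0,0],[10,0,-0.010,0,0],[10,0,-0.010,0,0],[10,0,0,0,0]]'
```

```text
clock: 4.92
ee_pos: [0.6694, -0.144, 0.0377]
tcp_rot: [-0.0, 0.999, 0.038, 0.0]
contact_force: [-0.0, 1.1, 0.2]
grip_width: 0.0295
clock: 5.42
ee_pos: [0.6677, -0.1142, 0.0376]
tcp_rot: [-0.001, 0.999, 0.038, 0.0]
contact_force: [0.2, 1.7, 1.6]
grip_width: 0.0298
```

Run:
```python
from h import *
p=fx(55.4,-62)
to(p[0],p[1],.038,A,1); print(inv(env.observe()['ee_pos']))
```

```text
pos [ 0.6677 -0.1142  0.0376] th 4.38 clock 5.42 F [0.2 1.7 1.6] q [-0.27 -0.35] w 0.030
total shift (tool now) [-0.0004 -0.1002 -0.0004] turn 0.001
[-0.0004, -0.1002, -0.0004, np.float64(0.0014)]
[  55.95794948 -162.24076352]
```

On the deck, with light contact. Push the ramp under the ball.

```bash
python3 -m creep '[[10,0,-0.010,0,0],[10,0,-0.010,0,0],[10,0,-0.010,0,0]]';python3 -m creep '[[10,0,-0.012,0,0],[10,0,-0.012,0,0],[10,0,0,0,0]]';  python3 - <<'E'
from h import *
p=fx(55.4,-62)
to(p[0],p[1],.038,A,1); print(inv(env.observe()['ee_pos']))
E
```

```text
clock: 5.8
ee_pos: [0.6685, -0.0956, 0.0397]
tcp_rot: [0.009, 0.999, 0.04, 0.003]
contact_force: [1.0, -23.9, 4.6]
grip_width: 0.0298
clock: 6.18
ee_pos: [0.6658, -0.0677, 0.0384]
tcp_rot: [0.005, 0.999, 0.039, 0.002]
contact_force: [3.6, -12.5, -1.3]
grip_width: 0.0298
pos [ 0.6658 -0.0677  0.0384] th 4.42 clock 6.17 F [  3.6 -12.5  -1.3] q [-0.2  -0.27] w 0.030
total shift (tool now) [-0.002  -0.0537  0.0004] turn 0.002
[-0.002, -0.0537, 0.0004, np.float64(0.0021)]
[  57.55077017 -115.71237897]
```

```bash
python3 -m creep '[[10,-0.0015,-0.010,0,0],[10,0,-0.012,0,0],[10,0,-0.012,0,0]]';python3 -m creep '[[10,0,-0.010,0,0],[10,0,-0.006,0,0],[10,0,0,0,0],[10,0,0,0,0]]';  python3 - <<'E'
from h import *
snap('top','top3.png');snap('scene','scene3.png')
p=fx(55.4,-62)
to(p[0],p[1],.038,A,1); print(inv(env.observe()['ee_pos']))
im=cv2.imread('pics/top3.png'); sc=cv2.imread('pics/scene3.png')
cv2.imwrite('pics/v3.png',np.hstack([cv2.resize(im[160:260,260:360],(400,400),interpolation=2),cv2.resize(sc[210:310,280:380],(400,400),interpolation=2)]))
E
```

```text
clock: 6.55
ee_pos: [0.6621, -0.0373, 0.0384]
tcp_rot: [0.008, 0.999, 0.039, 0.002]
contact_force: [2.8, -17.2, -1.9]
grip_width: 0.0298
clock: 7.05
ee_pos: [0.6598, -0.0167, 0.0379]
tcp_rot: [0.004, 0.999, 0.039, 0.001]
contact_force: [1.8, -10.4, 0.7]
grip_width: 0.03
pos [ 0.6598 -0.0167  0.0379] th 4.45 clock 7.15 F [  2.2 -10.5   0.5] q [-0.13 -0.2 ] w 0.030
total shift (tool now) [-0.     -0.0025 -0.0001] turn 0.003
[-0.0, -0.0025, -0.0001, np.float64(0.0027)]
[ 55.43510587 -64.48226588]
```

View pics/v3.png

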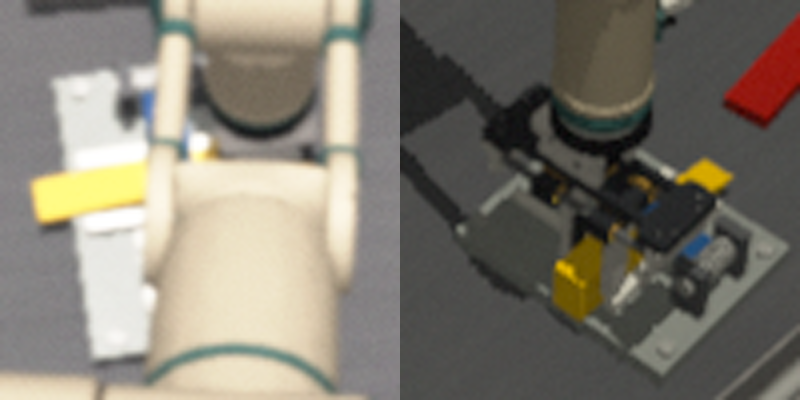

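```bash
python3 -m creep '[[60,0,0,0,0],[60,0,0,0,0],[60,0,0,0,0],[60,0,0,-0.05,0],[60,0,0,-0.06,0],[80,0,0.02,-0.06,0],[80,0,0,0,0]]';  python3 - <<'E'
from h import *
p=fx(55.4,-62)
# bar: centre .6001,.2947, axis dir 99deg; grasp 43 mm toward -81deg end
d=np.array([np.cos(np.radians(-81)),np.sin(np.radians(-81))]); g=np.array([.6001,.2947])+.043*d; print(g)
to(g[0],g[1],.14,np.radians(9))
E
```

```text
clock: 8.02
ee_pos: [0.663, -0.0331, 0.2129]
tcp_rot: [0.001, 0.999, 0.038, 0.006]
contact_force: [1.1, -0.4, -0.0]
grip_width: 0.0728
[0.60682668 0.2522294 ]
pos [ 0.663  -0.0331  0.2129] th 4.31 clock 8.03 F [ 1.1 -0.4 -0. ] q [-0.15 -0.23] w 0.073
total shift (tool now) [-0.0345 -0.2888  0.0729] turn -0.082
[-0.0069, -0.0578, 0.0146, np.float64(-0.0164)]
[-0.006, -0.0579, 0.0146, np.float64(-0.0164)]
[-0.005, -0.058, 0.0146, np.float64(-0.0164)]
[-0.0041, -0.058, 0.0146, np.float64(-0.0164)]
[-0.0031, -0.0581, 0.0146, np.float64(-0.0164)]
```

```bash
python3 -m creep '[[85,-0.007,-0.058,0,-0.016],[85,-0.006,-0.058,0.015,-0.016],[85,-0.005,-0.058,0.018,-0.016],[85,-0.004,-0.058,0.02,-0.017],[85,-0.003,-0.058,0.02,-0.017],[85,0,0,0,0],[85,0,0,0,0]]';  python3 - <<'E'
from h import *
snap('top','top4.png');snap('scene','scene4.png')
to(.6068,.2522,.0025,np.radians(9))
im=cv2.imread('pics/top4.png'); sc=cv2.imread('pics/scene4.png')
cv2.imwrite('pics/v4.png',np.hstack([cv2.resize(im[160:260,260:360],(400,400),interpolation=2),cv2.resize(sc[210:310,280:380],(400,400),interpolation=2)]))
cv2.imwrite('pics/v4b.png',np.hstack([cv2.resize(im[170:290,170:290],(400,400),interpolation=2),cv2.resize(sc[150:270,320:440],(400,400),interpolation=2)]))
E
```

```text
clock: 8.9
ee_pos: [0.6029, 0.2535, 0.1327]
tcp_rot: [0.001, 0.997, 0.079, -0.001]
contact_force: [-0.1, -0.4, 0.1]
grip_width: 0.0798
pos [0.6039 0.2525 0.1338] th 8.99 clock 9.00 F [ 0.3 -0.3  0.4] q [0.29 0.13] w 0.080
total shift (tool now) [0.0028 0.0007 0.1313] turn -0.000
[0.0009, 0.0002, 0.0438, np.float64(-0.0001)]
[0.0009, 0.0002, 0.0438, np.float64(-0.0001)]
[0.0009, 0.0002, 0.0438, np.float64(-0.0001)]
```

View pics/v4.png

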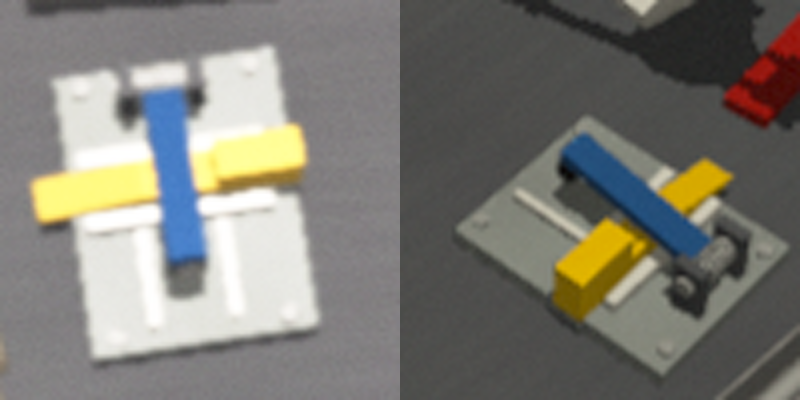

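View pics/v4b.png

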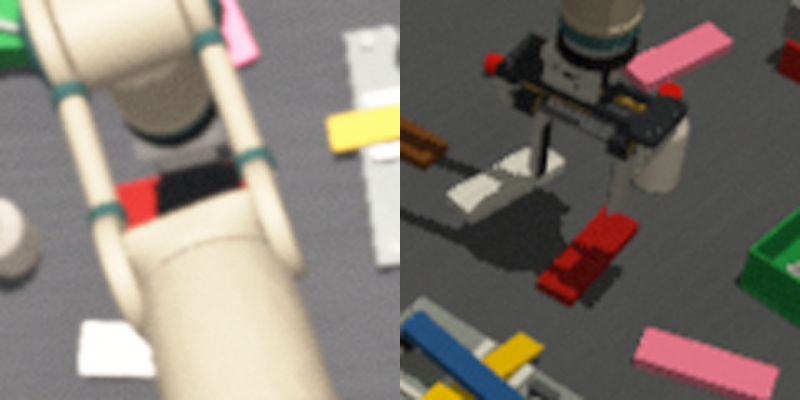

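The wedge lies in the channel with the blue arm raised on it (arm free end up at (185,250) in the left crop), and the gripper is over the red bar. Next I'll grasp the bar.

```bash
python3 -m creep '[[85,0.0028,0,0.05,0],[85,0,0,0.05,0],[85,0,0,0.022,0],[85,0,0,0.008,0],[85,0,0,0,0]]';  python3 - <<'E'
from h import *
to(.6068,.2522,.0025,np.radians(9))
E
```

```text
clock: 9.62
ee_pos: [0.6072, 0.2531, 0.0042]
tcp_rot: [-0.0, 0.997, 0.078, 0.0]
contact_force: [-0.8, 0.0, 0.3]
grip_width: 0.0799
pos [0.6072 0.2531 0.0042] th 8.97 clock 9.62 F [-0.8  0.   0.3] q [0.29 0.13] w 0.080
total shift (tool now) [-0.0005  0.0009  0.0017] turn -0.001
[-0.0005, 0.0009, 0.0017, np.float64(-0.0005)]
```

```bash
python3 -m creep '[[85,0,0.001,0.001,0],[30,0,0,0,0],[30,0,0,0,0],[30,0,0,0,0],[30,0,0,0,0],[30,0,0,0,0]]' 55; python3 -m creep '[[30,0,0,-0.05,0],[30,0,0,-0.05,0],[30,0,0,0,0]]'
python3 - <<'E'
from h import *
p=fx(-190,0); print(p)
to(p[0],p[1],.10,A-np.pi/2,10)
E
```

```text
clock: 10.38
ee_pos: [0.6071, 0.2531, 0.0029]
tcp_rot: [-0.0, 0.997, 0.079, 0.001]
contact_force: [0.2, 0.8, -0.7]
grip_width: 0.0444
clock: 10.75
ee_pos: [0.6091, 0.2538, 0.1064]
tcp_rot: [-0.001, 0.997, 0.079, 0.004]
contact_force: [0.1, 0.1, -3.4]
grip_width: 0.0445
[0.41023482 0.02915404]
pos [0.6091 0.2538 0.1064] th 9.06 clock 10.75 F [ 0.1  0.1 -3.4] q [0.29 0.13] w 0.044
total shift (tool now) [-0.2318  0.1906  0.0064] turn 1.654
[-0.0232, 0.0191, 0.0006, np.float64(0.1654)]
[-0.0197, 0.0226, 0.0006, np.float64(0.1654)]
[-0.0157, 0.0256, 0.0006, np.float64(0.1654)]
[-0.0113, 0.0278, 0.0006, np.float64(0.1654)]
[-0.0066, 0.0293, 0.0006, np.float64(0.1654)]
[-0.0017, 0.03, 0.0006, np.float64(0.1654)]
[0.0033, 0.0298, 0.0006, np.float64(0.1654)]
[0.0081, 0.0289, 0.0006, np.float64(0.1654)]
[0.0128, 0.0271, 0.0006, np.float64(0.1654)]
[0.0171, 0.0247, 0.0006, np.float64(0.1654)]
```

```bash
python3 -m creep '[[30,-0.023,0.019,0,0.165],[30,-0.02,0.0225,0,0.165],[30,-0.0155,0.0255,0,0.165],[30,-0.0115,0.028,0,0.165],[30,-0.0065,0.029,0,0.165],[30,-0.0015,0.03,0,0.165],[30,0.0035,0.03,0,0.166],[30,0.008,0.029,0,0.166]]'; python3 -m creep '[[30,0.013,0.027,0,0.166],[30,0.017,0.0245,0,0.166],[30,0,0,0,0],[30,0,0,0,0]]'
python3 - <<'E'
from h import *
snap('top','top5.png');snap('scene','scene5.png')
p=fx(-175,0)
to(p[0],p[1],.026,A-np.pi/2)
im=cv2.imread('pics/top5.png'); sc=cv2.imread('pics/scene5.png')
cv2.imwrite('pics/v5.png',np.hstack([cv2.resize(im[180:320,250:390],(400,400),interpolation=2),cv2.resize(sc[190:310,240:360],(400,400),interpolation=2)]))
E
```

```text
clock: 11.75
ee_pos: [0.4445, 0.0723, 0.1004]
tcp_rot: [0.002, 0.834, -0.552, -0.002]
contact_force: [-0.1, -1.0, -3.4]
grip_width: 0.044
clock: 12.25
ee_pos: [0.4076, 0.0283, 0.1017]
tcp_rot: [0.0, 0.733, -0.68, -0.001]
contact_force: [0.2, 0.1, -3.5]
grip_width: 0.0442
pos [0.4084 0.0285 0.1021] th -85.65 clock 12.35 F [ 0.4  0.5 -3. ] q [-0.1   1.39] w 0.045
total shift (tool now) [-0.0005 -0.0169  0.0761] turn 0.001
[-0.0003, -0.0085, 0.0381, np.float64(0.0004)]
[-0.0003, -0.0085, 0.0381, np.float64(0.0004)]
```

View pics/v5.png

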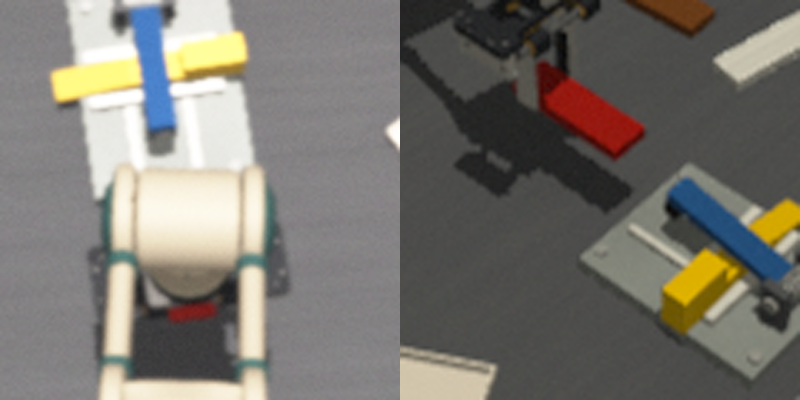

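Run:
```python
from h import *
for p in [(313.5,229),(304.5,236.5),(291.6,214)]: print(inv(onz('scene',p,.1155)))
print(inv([.4084,.0285]))
```

```text
[-73.54593993  13.34973547]
[-73.70023481 -30.70890062]
[-173.58342451   16.81188659]
[-191.87869907   -0.51462805]
```

```bash
python3 -m creep '[[30,-0.0005,-0.008,0.03,0],[30,0,-0.009,0.03,0],[30,0,0,0.008,0],[30,0,0,0,0]]'; python3 -m creep '[[30,0,0,0.004,0],[30,0,0,0.003,0],[30,0,0,0,0]]';python3 - <<'E'
from h import *
snap('scene','scene6.png')
p=fx(-175,0)
to(p[0],p[1],.0225,A-np.pi/2,1);print(inv(env.observe()['ee_pos']))
sc=cv2.imread('pics/scene6.png')
cv2.imwrite('pics/v6.png',cv2.resize(sc[180:300,250:370],(600,600),interpolation=2))
E
```

```text
clock: 12.85
ee_pos: [0.4247, 0.0301, 0.0344]
tcp_rot: [0.001, 0.733, -0.68, -0.001]
contact_force: [-0.2, 0.4, -3.5]
grip_width: 0.0446
clock: 13.22
ee_pos: [0.4251, 0.0298, 0.028]
tcp_rot: [-0.0, 0.733, -0.68, 0.0]
contact_force: [-0.3, -0.3, -3.8]
grip_width: 0.0443
pos [0.4252 0.0298 0.028 ] th -85.72 clock 13.28 F [ 0.2 -0.2 -3.5] q [-0.09  1.4 ] w 0.045
total shift (tool now) [-0.0005  0.      0.0055] turn -0.000
[-0.0005, 0.0, 0.0055, np.float64(-0.0003)]
[-174.99381543   -0.52350269]
```

View pics/v6.png

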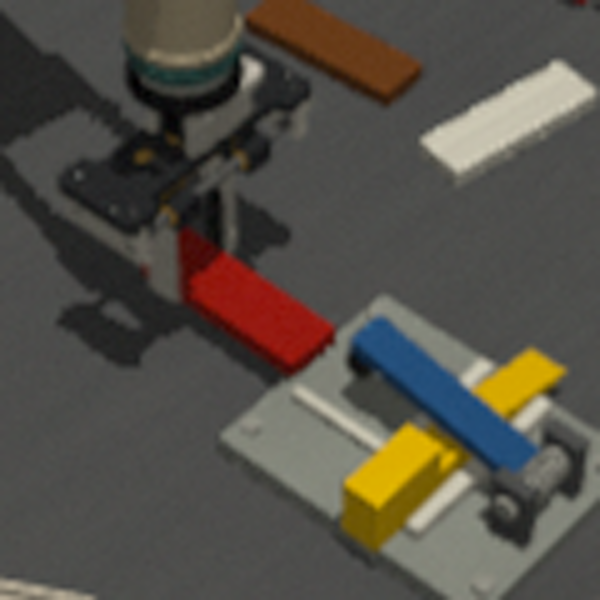

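Run:
```python
from h import *
c=lambda u,v:((u+.5)/5-.5+250,(v+.5)/5-.5+180)
for p in [(333,330),(293,370)]: print(inv(onz('scene',c(*p),.0415)))
for p in [(220,437),(380,297)]: print('deck',inv(onz('scene',c(*p),.02)))
for p in [(192,298),(333,337),(293,372)]: print(inv(onz('scene',c(*p),.0255)))
```

```text
[-61.47189536  14.22621643]
[-58.46091306 -30.00557228]
deck [-68.46135367 -91.5447106 ]
deck [-68.79566117  73.13370298]
[-162.45398051  -16.98438137]
[-66.29970018  20.14943113]
[-66.20762378 -21.17775711]
```

The bar's front bottom corners come out at fixture y = +20 and -21, so it's centred. It's level too, with the front end over the deck edge. I'll lower it to the deck and slide.

```bash
python3 -m creep '[[30,-0.0005,0,0.003,0],[30,0,0,0,0]]';python3 -m creep '[[30,0,0,0.002,0],[30,0,0,0,0]]'; python3 -m creep '[[30,0,0,0.001,0],[30,0,0,0,0]]'
```

```text
clock: 13.52
ee_pos: [0.4249, 0.0303, 0.0246]
tcp_rot: [0.0, 0.733, -0.68, -0.0]
contact_force: [1.0, 0.3, -4.3]
grip_width: 0.0445
clock: 13.78
ee_pos: [0.4252, 0.0303, 0.0227]
tcp_rot: [-0.0, 0.733, -0.68, 0.0]
contact_force: [-0.4, 0.0, -0.8]
grip_width: 0.0445
clock: 14.02
ee_pos: [0.4252, 0.0303, 0.0219]
tcp_rot: [-0.0, 0.733, -0.68, 0.0]
contact_force: [-1.0, 1.2, 1.0]
grip_width: 0.0443
```

```bash
python3 -m creep '[[30,0,-0.012,0,0],[30,0,-0.012,0,0],[30,0,-0.012,0,0],[30,0,0,0,0]]';python3 -m creep '[[30,0,-0.012,0,0],[30,0,-0.012,0,0],[30,0,-0.012,0,0],[30,0,0,0,0]]'
python3 - <<'E'
from h import *
snap('scene','scene7.png')
p=fx(-88,0)
to(p[0],p[1],.0225,A-np.pi/2,1);print(inv(env.observe()['ee_pos']))
sc=cv2.imread('pics/scene7.png')
cv2.imwrite('pics/v7.png',cv2.resize(sc[180:300,250:370],(600,600),interpolation=2))
E
```

```text
clock: 14.52
ee_pos: [0.4641, 0.033, 0.022]
tcp_rot: [-0.001, 0.733, -0.68, 0.002]
contact_force: [1.0, 0.6, 0.9]
grip_width: 0.0443
clock: 15.02
ee_pos: [0.494, 0.0358, 0.0221]
tcp_rot: [0.002, 0.733, -0.68, -0.002]
contact_force: [-9.3, -1.1, 12.1]
grip_width: 0.0443
pos [0.494  0.0357 0.0221] th -85.69 clock 15.07 F [-8.4 -1.3  9.9] q [-0.07  1.43] w 0.044
total shift (tool now) [ 0.0003 -0.018  -0.0004] turn 0.000
[0.0003, -0.018, -0.0004, np.float64(0.0001)]
[-106.02339453    0.29023403]
```

View pics/v7.png

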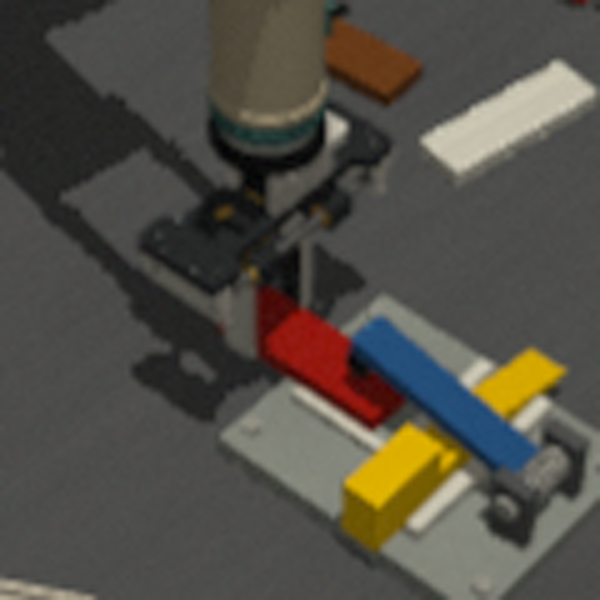

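```bash
python3 -m creep '[[30,0,0,-0.001,0],[30,0,0,0,0]]'; python3 -m creep '[[30,0,-0.005,0,0],[30,0,0,0,0]]'
python3 - <<'E'
from h import *
p=fx(-88,0)
to(p[0],p[1],.0225,A-np.pi/2,1);print(inv(env.observe()['ee_pos']))
E
```

```text
clock: 15.32
ee_pos: [0.4966, 0.0357, 0.0226]
tcp_rot: [0.0, 0.733, -0.68, -0.0]
contact_force: [-3.7, -0.2, 1.3]
grip_width: 0.0447
clock: 15.58
ee_pos: [0.5015, 0.0361, 0.0226]
tcp_rot: [0.001, 0.733, -0.68, -0.001]
contact_force: [-4.1, -0.2, 2.8]
grip_width: 0.0446
pos [0.5015 0.0361 0.0226] th -85.71 clock 15.57 F [-4.1 -0.2  2.8] q [-0.07  1.43] w 0.045
total shift (tool now) [ 0.     -0.0105  0.0001] turn -0.000
[0.0, -0.0105, 0.0001, np.float64(-0.0002)]
[-9.84795722e+01  4.36605521e-02]
```

Relieved, moving freely. Continue in small steps to the stop.

```bash
python3 -m creep '[[30,0,-0.005,0,0],[30,0,0,0,0]]'; python3 -m creep '[[30,0,-0.003,0,0],[30,0,0,0,0]]';  python3 -m creep '[[30,0,-0.002,0,0],[30,0,0,0,0]]'
python3 - <<'E'
from h import *
p=fx(-88,0)
to(p[0],p[1],.0225,A-np.pi/2,1);print(inv(env.observe()['ee_pos']))
E
```

```text
clock: 15.82
ee_pos: [0.5063, 0.0364, 0.0226]
tcp_rot: [0.001, 0.733, -0.68, -0.001]
contact_force: [-5.0, 0.1, 3.8]
grip_width: 0.0443
clock: 16.08
ee_pos: [0.5087, 0.0366, 0.0227]
tcp_rot: [0.001, 0.733, -0.68, -0.001]
contact_force: [-5.8, -0.9, 5.7]
grip_width: 0.0447
clock: 16.32
ee_pos: [0.5104, 0.0367, 0.0227]
tcp_rot: [0.001, 0.733, -0.68, -0.001]
contact_force: [-6.6, -0.4, 5.5]
grip_width: 0.0444
pos [0.5104 0.0367 0.0227] th -85.70 clock 16.32 F [-6.6 -0.4  5.5] q [-0.06  1.43] w 0.044
total shift (tool now) [ 0.     -0.0016  0.0002] turn -0.000
[0.0, -0.0016, 0.0002, np.float64(-0.0001)]
[-8.95745313e+01  4.45045214e-02]
```

```bash
python3 -m creep '[[30,0,-0.002,-0.0005,0],[30,0,0,0,0]]'; python3 -m creep '[[30,0,-0.002,0,0],[30,0,0,0,0]]';  python3 -m creep '[[30,0,-0.002,0,0],[30,0,0,0,0]]'
```

```text
clock: 16.58
ee_pos: [0.5121, 0.0368, 0.0228]
tcp_rot: [0.001, 0.733, -0.68, -0.001]
contact_force: [-6.2, -0.9, 2.8]
grip_width: 0.0445
clock: 16.82
ee_pos: [0.5121, 0.0368, 0.0228]
tcp_rot: [0.003, 0.733, -0.68, -0.003]
contact_force: [-8.5, -2.0, 9.0]
grip_width: 0.0444
clock: 17.08
ee_pos: [0.5121, 0.0368, 0.0228]
tcp_rot: [0.004, 0.733, -0.68, -0.004]
contact_force: [-13.7, -1.9, 10.4]
grip_width: 0.0445
```

It met the stop: TCP stalled at fixture x = -88 as predicted. I'll ease the preload and release, then check.

```bash
python3 -m creep '[[30,0,0.0015,0,0],[30,0,0,0,0]]'; python3 -m creep '[[60,0,0,0,0],[60,0,0,0,0],[60,0,0,0,0]]'
python3 - <<'E'
from h import *
s=env.observe();print(s['ee_pos'],s['contact_force'])
E
python3 -m creep '[[80,0,0.0,-0.06,0],[80,0,0.03,-0.06,0],[80,0,0.05,-0.06,0],[80,0,0,0,0],[80,0,0,0,0]]'
python3 - <<'E'
from h import *
snap('scene','scene8.png');snap('top','top8.png')
p=fx(55.4,-64)
to(p[0],p[1],.14,A)
sc=cv2.imread('pics/scene8.png'); im=cv2.imread('pics/top8.png')
cv2.imwrite('pics/v8.png',np.hstack([cv2.resize(im[160:270,250:360],(400,400),interpolation=2),cv2.resize(sc[200:300,270:370],(400,400),interpolation=2)]))
E
```

```text
clock: 17.32
ee_pos: [0.5121, 0.0368, 0.0228]
tcp_rot: [0.003, 0.733, -0.68, -0.003]
contact_force: [-9.8, -2.4, 8.1]
grip_width: 0.0445
clock: 17.7
ee_pos: [0.5179, 0.0371, 0.0234]
tcp_rot: [-0.001, 0.733, -0.68, 0.001]
contact_force: [0.3, 0.0, 1.3]
grip_width: 0.0565
[0.51787116 0.03709037 0.02338983] [0.33737297 0.01051026 1.33087097]
clock: 18.32
ee_pos: [0.4491, 0.0321, 0.1869]
tcp_rot: [-0.0, 0.733, -0.68, 0.001]
contact_force: [-0.1, -0.1, -0.8]
grip_width: 0.075
pos [0.4487 0.0321 0.1857] th -85.72 clock 18.43 F [ 0.2 -0.2 -0.2] q [-0.08  1.41] w 0.075
total shift (tool now) [ 0.064  -0.2068  0.0457] turn -1.571
[0.0071, -0.023, 0.0051, np.float64(-0.1746)]
[0.011, -0.0214, 0.0051, np.float64(-0.1746)]
[0.0145, -0.0192, 0.0051, np.float64(-0.1746)]
[0.0177, -0.0163, 0.0051, np.float64(-0.1746)]
[0.0202, -0.013, 0.0051, np.float64(-0.1746)]
[0.0222, -0.0093, 0.0051, np.float64(-0.1746)]
[0.0235, -0.0053, 0.0051, np.float64(-0.1746)]
[0.024, -0.0012, 0.0051, np.float64(-0.1746)]
[0.0239, 0.003, 0.0051, np.float64(-0.1746)]
```

View pics/v8.png

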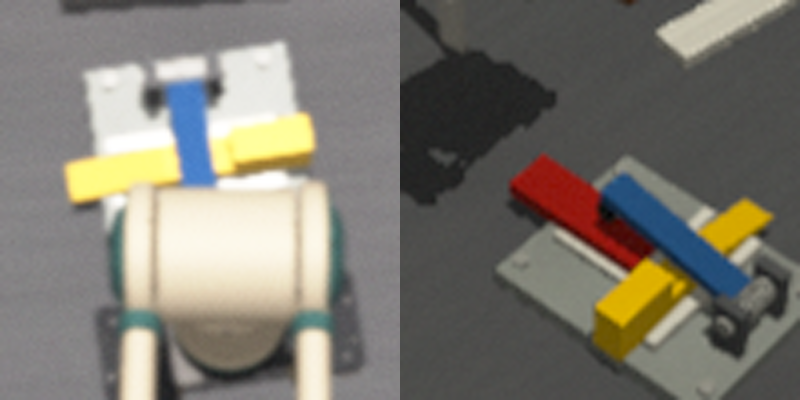

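The bar lies flat in the lane under the raised foot. Next I'll move over the wedge handle.

```bash
python3 -m creep '[[70,0.007,-0.023,0,-0.175],[70,0.011,-0.0215,0,-0.175],[70,0.0145,-0.019,0,-0.175],[70,0.0175,-0.0165,0,-0.175],[70,0.020,-0.013,0,-0.175],[70,0.022,-0.0095,0,-0.174],[70,0.0235,-0.0055,0,-0.174],[70,0.024,-0.001,0,-0.174]]'; python3 -m creep '[[70,0.024,0.003,0,-0.174],[65,0,0,0,0],[65,0,0,0,0]]'
python3 - <<'E'
from h import *
snap('scene','scene9.png');snap('top','top9.png')
p=fx(55.4,-64)
to(p[0],p[1],.038,A)
sc=cv2.imread('pics/scene9.png'); im=cv2.imread('pics/top9.png')
cv2.imwrite('pics/v9.png',np.hstack([cv2.resize(im[160:270,250:360],(400,400),interpolation=2),cv2.resize(sc[200:300,270:370],(400,400),interpolation=2)]))
E
```

```text
clock: 19.42
ee_pos: [0.637, -0.0101, 0.1843]
tcp_rot: [-0.0, 0.999, -0.047, -0.002]
contact_force: [0.7, 0.9, 0.2]
grip_width: 0.0658
clock: 19.8
ee_pos: [0.6587, -0.0151, 0.1854]
tcp_rot: [-0.0, 0.999, 0.036, -0.002]
contact_force: [-0.9, 0.4, -0.3]
grip_width: 0.0611
pos [ 0.6586 -0.015   0.1866] th 4.22 clock 19.90 F [-0.7 -0.5  0.1] q [-0.13 -0.2 ] w 0.061
total shift (tool now) [0.001  0.0013 0.1486] turn -0.001
[0.0003, 0.0004, 0.0495, np.float64(-0.0004)]
[0.0003, 0.0004, 0.0495, np.float64(-0.0004)]
[0.0003, 0.0004, 0.0495, np.float64(-0.0004)]
```

View pics/v9.png

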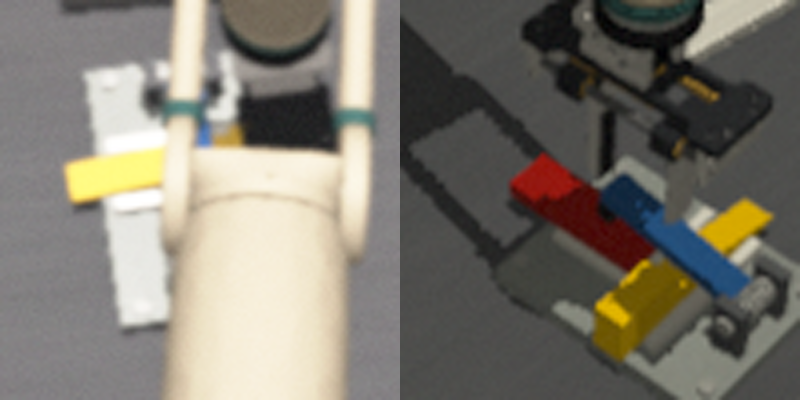

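```bash
python3 -m creep '[[65,0.001,0.0005,0.05,0],[65,0,0.0005,0.05,0],[65,0,0,0.04,0],[65,0,0,0.0085,0],[65,0,0,0,0]]'; python3 -m creep '[[10,0,0,0,0],[10,0,0,0,0],[10,0,0,0,0],[10,0,0,0,0],[10,0,0,0,0]]' 45
python3 - <<'E'
from h import *
p=fx(55.4,-62)
to(p[0],p[1],.038,A,1); print(inv(env.observe()['ee_pos']))
E
```

```text
clock: 20.52
ee_pos: [0.6609, -0.0163, 0.0394]
tcp_rot: [0.0, 0.999, 0.037, 0.0]
contact_force: [0.1, -0.1, 0.8]
grip_width: 0.0611
clock: 21.15
ee_pos: [0.6598, -0.0165, 0.0394]
tcp_rot: [0.0, 0.999, 0.038, -0.001]
contact_force: [-3.2, -0.6, 6.5]
grip_width: 0.0299
pos [ 0.6598 -0.0165  0.0394] th 4.32 clock 21.15 F [-3.2 -0.6  6.5] q [-0.13 -0.2 ] w 0.030
total shift (tool now) [-0.0001 -0.0022  0.0014] turn 0.000
[-0.0001, -0.0022, 0.0014, np.float64(0.0003)]
[ 55.4649978  -64.23833993]
```

```bash
python3 -m creep '[[10,0,0.008,0,0],[10,0,0.012,0,0],[10,0,0.012,0,0],[10,0,0.012,0,0]]'; python3 -m creep '[[10,0,0.012,0,0],[10,0,0.012,0,0],[10,0,0.012,0,0],[10,0,0.012,0,0],[10,0,0.012,0,0]]'
python3 - <<'E'
from h import *
p=fx(55.4,-62)
to(p[0],p[1],.038,A,1); print(inv(env.observe()['ee_pos']))
E
```

```text
clock: 21.65
ee_pos: [0.6634, -0.0511, 0.0392]
tcp_rot: [-0.007, 0.999, 0.036, -0.0]
contact_force: [-1.8, 17.9, 6.4]
grip_width: 0.03
clock: 22.28
ee_pos: [0.669, -0.1194, 0.0392]
tcp_rot: [-0.001, 0.999, 0.037, 0.001]
contact_force: [0.1, 4.4, 6.1]
grip_width: 0.0299
pos [ 0.669  -0.1194  0.0392] th 4.24 clock 22.27 F [0.1 4.4 6.1] q [-0.28 -0.36] w 0.030
total shift (tool now) [-0.0016 -0.1055  0.0012] turn -0.001
[-0.0016, -0.1055, 0.0012, np.float64(-0.001)]
[  56.86516162 -167.53620591]
```

Past the ball. Now I'll draw it clear of the channel, lift it, and check.

```bash
python3 -m creep '[[10,0,0.02,-0.0005,0],[10,0,0.025,0,0],[10,0,0.025,0,0],[10,0,0.02,0,0],[10,0,0,-0.05,0],[10,0,0,-0.05,0],[10,0,0,0,0],[10,0,0,0,0]]'
python3 - <<'E'
from h import *
snap('scene','scene10.png');snap('top','top10.png')
to(.428,-.3485,.13,np.radians(-59),7)
sc=cv2.imread('pics/scene10.png'); im=cv2.imread('pics/top10.png')
cv2.imwrite('pics/v10.png',np.hstack([cv2.resize(im[160:270,250:360],(400,400),interpolation=2),cv2.resize(sc[200:300,270:370],(400,400),interpolation=2)]))
E
```

```text
clock: 23.28
ee_pos: [0.6742, -0.2112, 0.1376]
tcp_rot: [0.001, 0.999, 0.037, -0.001]
contact_force: [0.2, -0.0, -2.4]
grip_width: 0.0297
pos [ 0.6737 -0.2101  0.1364] th 4.29 clock 23.38 F [-0.5  0.5 -2.4] q [-0.4  -0.47] w 0.030
total shift (tool now) [-0.2553  0.1196  0.0064] turn 1.105
[-0.0365, 0.0171, 0.0009, np.float64(0.1578)]
[-0.0333, 0.0226, 0.0009, np.float64(0.1578)]
[-0.0294, 0.0276, 0.0009, np.float64(0.1578)]
[-0.0247, 0.0318, 0.0009, np.float64(0.1578)]
[-0.0194, 0.0353, 0.0009, np.float64(0.1578)]
[-0.0136, 0.0379, 0.0009, np.float64(0.1578)]
[-0.0074, 0.0396, 0.0009, np.float64(0.1578)]
```

View pics/v10.png

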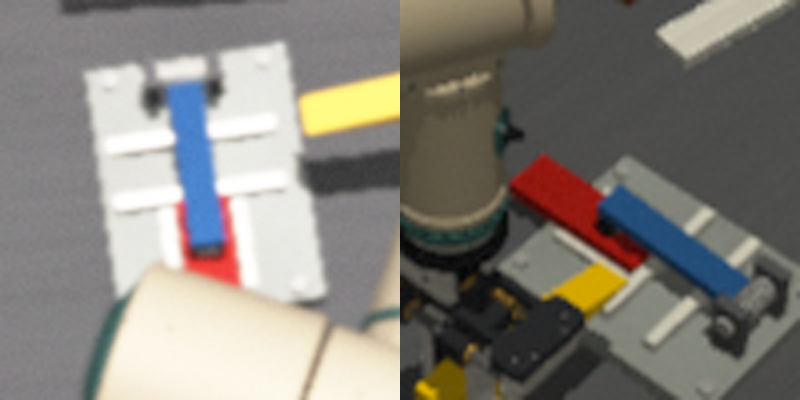

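View pics/scene10.png

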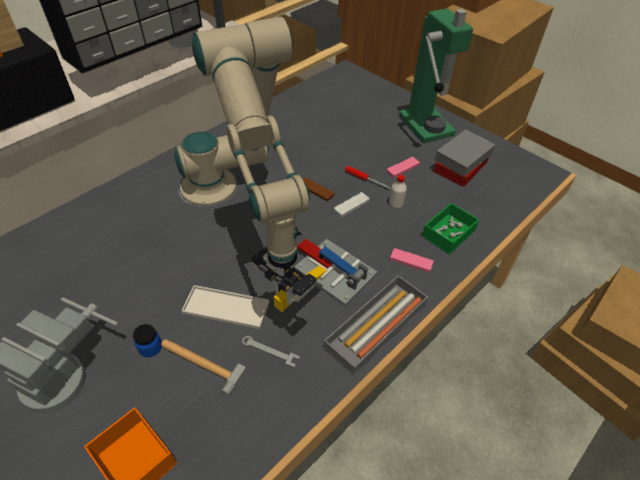

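The arm has closed onto the bar, and the bar's front end is at the stop next to the wall ((180,200) in the left crop). I'll take the wedge back to the tray.

```bash
python3 -m creep '[[10,-0.0365,0.017,0,0.158],[10,-0.0335,0.0225,0,0.158],[10,-0.0295,0.0275,0,0.158],[10,-0.0245,0.032,0,0.158],[10,-0.0195,0.0355,0,0.158],[10,-0.0135,0.038,0,0.158],[10,-0.0075,0.0395,0,0.157],[10,0,0,0,0]]'; python3 -m creep '[[10,0,0,0,0],[10,0,0,0,0]]'
python3 - <<'E'
from h import *
snap('scene','scene11.png')
to(.428,-.3485,.03,np.radians(-58.5))
sc=cv2.imread('pics/scene11.png')
cv2.imwrite('pics/v11.png',cv2.resize(sc[220:340,150:290],(700,600),interpolation=2))
E
```

```text
clock: 24.38
ee_pos: [0.4261, -0.3485, 0.1376]
tcp_rot: [0.0, 0.87, -0.494, -0.002]
contact_force: [1.2, -0.6, -2.6]
grip_width: 0.0296
clock: 24.62
ee_pos: [0.4299, -0.3474, 0.1386]
tcp_rot: [-0.0, 0.871, -0.492, -0.0]
contact_force: [0.4, 0.2, -2.1]
grip_width: 0.0295
pos [ 0.4299 -0.3474  0.1388] th -58.91 clock 24.68 F [-1.2  0.2 -1.8] q [-0.81  0.22] w 0.029
total shift (tool now) [-1.000e-04  2.200e-03  1.088e-01] turn -0.007
[-0.0, 0.0011, 0.0544, np.float64(-0.0036)]
[-0.0, 0.0011, 0.0544, np.float64(-0.0036)]
```

View pics/v11.png

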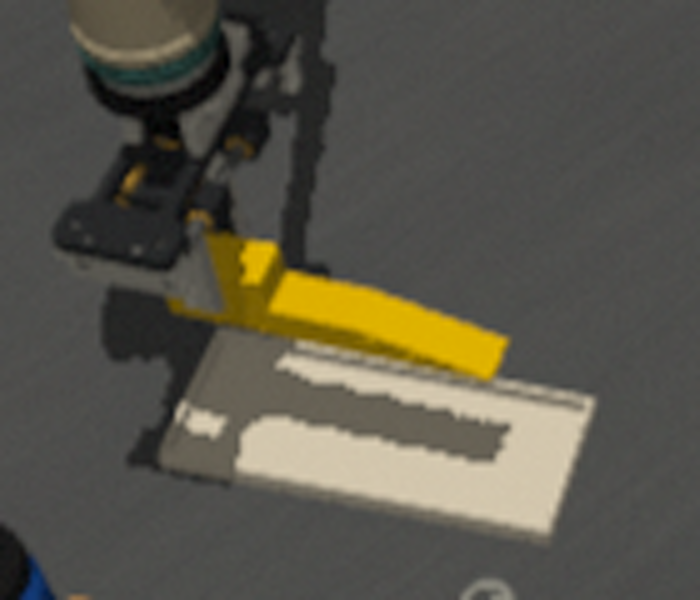

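```bash
python3 -m creep '[[10,0,0.002,0.05,-0.007],[10,0,0,0.05,0],[10,0,0,0.010,0],[10,0,0,0,0]]'; python3 -m creep '[[10,0,0,0.003,0],[10,0,0,0,0]]'; python3 -m creep '[[10,0,0,0.002,0],[10,0,0,0,0]]'
```

```text
clock: 25.18
ee_pos: [0.4281, -0.3491, 0.0294]
tcp_rot: [-0.0, 0.872, -0.489, 0.0]
contact_force: [0.4, 0.2, -0.9]
grip_width: 0.0296
clock: 25.42
ee_pos: [0.4283, -0.3499, 0.0276]
tcp_rot: [0.0, 0.872, -0.489, 0.001]
contact_force: [0.1, 0.8, -1.8]
grip_width: 0.03
clock: 25.68
ee_pos: [0.4275, -0.3492, 0.0245]
tcp_rot: [0.0, 0.872, -0.49, 0.0]
contact_force: [0.7, 0.2, -1.1]
grip_width: 0.0299
```

```bash
python3 -m creep '[[10,0,0,0.001,0],[10,0,0,0,0]]'; python3 -m creep '[[10,0,0,0.001,0],[10,0,0,0,0]]'
```

```text
clock: 25.92
ee_pos: [0.4275, -0.3493, 0.0234]
tcp_rot: [0.0, 0.872, -0.49, 0.0]
contact_force: [-1.2, 0.3, -0.8]
grip_width: 0.0295
clock: 26.18
ee_pos: [0.4275, -0.3494, 0.0232]
tcp_rot: [0.0, 0.872, -0.489, 0.0]
contact_force: [-1.7, 0.1, 6.4]
grip_width: 0.03
```

Contact with the tray floor. Release, then rise and retreat clear.

```bash
python3 -m creep '[[60,0,0,0,0],[60,0,0,0,0],[60,0,0,0,0],[60,0,0,-0.05,0],[60,0,0,-0.06,0],[80,0,0.04,-0.06,0],[80,0,0.06,-0.02,0],[80,0,0.06,0,0]]'; python3 -m creep '[[80,0,0.05,0,0],[80,0,0,0,0],[80,0,0,0,0]]'
python3 - <<'E'
from h import *
snap('scene','scene12.png');snap('top','top12.png')
s=env.observe();print(s['clock'],s['ee_pos'],s['contact_force'])
sc=cv2.imread('pics/scene12.png'); im=cv2.imread('pics/top12.png')
cv2.imwrite('pics/v12.png',np.hstack([cv2.resize(im[160:270,250:360],(400,400),interpolation=2),cv2.resize(sc[200:300,270:370],(400,400),interpolation=2)]))
cv2.imwrite('pics/v12b.png',np.hstack([cv2.resize(im[195:305,370:480],(400,400),interpolation=2),cv2.resize(sc[250:350,170:270],(400,400),interpolation=2)]))
E
```

```text
clock: 27.18
ee_pos: [0.2957, -0.4311, 0.2063]
tcp_rot: [0.002, 0.872, -0.489, 0.002]
contact_force: [0.4, -0.8, -0.3]
grip_width: 0.075
clock: 27.55
ee_pos: [0.2536, -0.455, 0.2037]
tcp_rot: [-0.001, 0.872, -0.49, 0.0]
contact_force: [0.2, -0.3, -0.3]
grip_width: 0.0753
27.65 [ 0.25428691 -0.45457904  0.20380475] [ 0.90194032  0.30496816 -0.5331906 ]
```

View pics/v12.png

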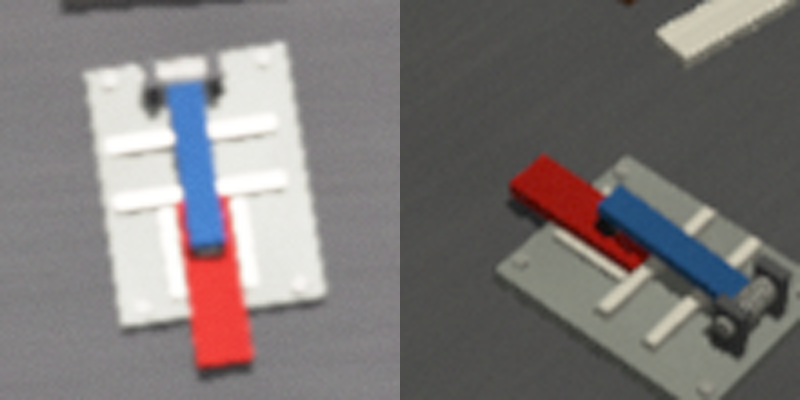

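View pics/v12b.png

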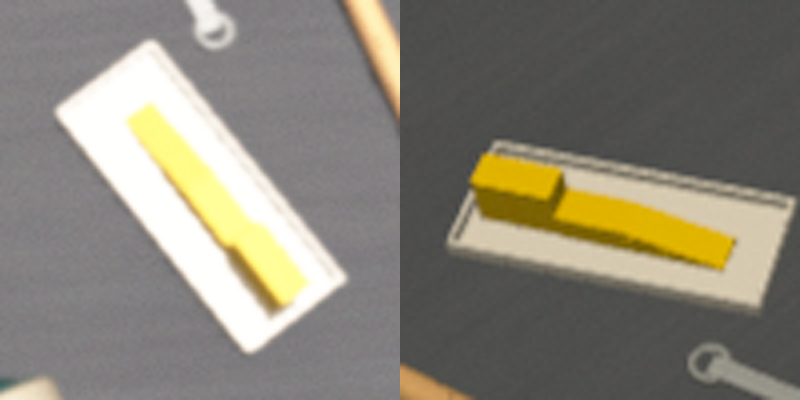

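View pics/top12.png

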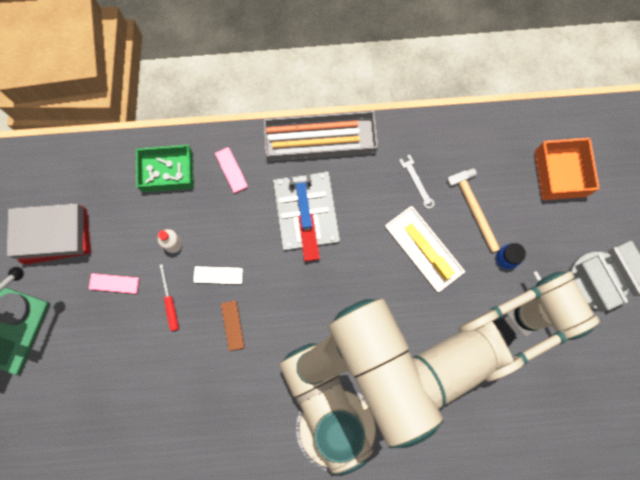

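Run:
```python
from h import *
im=cv2.imread('pics/top12.png'); roi=(290,200,330,272);F=8
u=cv2.resize(im[roi[1]:roi[3],roi[0]:roi[2]],None,fx=F,fy=F,interpolation=cv2.INTER_CUBIC); h=cv2.cvtColor(u,cv2.COLOR_BGR2HSV)
m=((h[...,1]>130)&((h[...,0]<10)|(h[...,0]>170))).astype(np.uint8)*255
c=max(cv2.findContours(m,0,1)[0],key=cv2.contourArea)
P=np.array([inv(onz('top',(p+.5)/F-.5+np.array(roi[:2]),.036)) for p in c[:,0]])
print('x range',P[:,0].min(),P[:,0].max()); 
for x in(-105,-90,-75): k=abs(P[:,0]-x)<2; print(x,P[k,1].min(),P[k,1].max())
a=cv2.imread('pics/top0.png').astype(int); d=np.abs(a-im).max(2)>60
n,l,st,ce=cv2.connectedComponentsWithStats(d.astype(np.uint8)); print([(s.tolist()) for s in st[1:] if s[4]>4])
```

```text
x range -119.24516559103226 19.514962671612665
-105 -22.167231440665656 23.81411165737663
-90 -22.31792735368533 23.888862586696035
-75 -23.220897665362106 23.111257498675908
[[299, 214, 21, 50, 584], [199, 217, 48, 25, 739], [387, 271, 207, 167, 9247], [552, 274, 5, 2, 5], [537, 276, 14, 11, 53], [593, 282, 17, 6, 65], [588, 289, 51, 59, 1451], [499, 290, 37, 23, 335], [545, 291, 3, 4, 10], [333, 293, 90, 167, 6085], [543, 296, 4, 6, 21], [337, 300, 32, 18, 76], [546, 303, 6, 3, 14], [537, 307, 17, 13, 130], [546, 328, 5, 8, 15], [297, 344, 74, 119, 1780], [559, 345, 38, 22, 349], [608, 346, 15, 5, 19], [337, 349, 3, 4, 6], [287, 355, 4, 3, 7], [282, 361, 28, 35, 224], [473, 384, 50, 23, 166], [292, 397, 4, 7, 13], [298, 397, 8, 14, 47], [297, 405, 3, 3, 5], [299, 409, 11, 20, 50], [429, 426, 36, 14, 100], [401, 440, 19, 7, 49], [324, 468, 2, 3, 5]]
```

Run:
```python
from h import *
im=cv2.imread('pics/top12.png'); sc=cv2.imread('pics/scene12.png')
a=im[200:230,292:322]; b=sc[236:276,305:345]
a=cv2.resize(a,(400,400),interpolation=2); b=cv2.resize(b,(400,400),interpolation=2)
def mark(img,cam,off,s,x,y,z,col):
    w=fx(x,y); q=(proj(cam,[w[0],w[1],z])-off+.5)*s-.5; cv2.circle(img,tuple(int(v) for v in q),3,col,-1)
for y in(-22.5,22.5):
    mark(a,'top',np.array([292,200]),400/30,25,y,.036,(0,255,0)); mark(b,'scene',np.array([305,236]),10,25,y,.036,(0,255,0)); mark(b,'scene',np.array([305,236]),10,25,y,.020,(255,255,0))
for y in(-26.5,26.5): 
    mark(a,'top',np.array([292,200]),400/30,21,y,.028,(255,0,255)); mark(b,'scene',np.array([305,236]),10,21,y,.028,(255,0,255))
    mark(a,'top',np.array([292,200]),400/30,36,y,.032,(0,255,255)); mark(b,'scene',np.array([305,236]),10,36,y,.032,(0,255,255))
cv2.imwrite('pics/v13.png',np.hstack([a,b]))
```

```text
(no output)
```

View pics/v13.png

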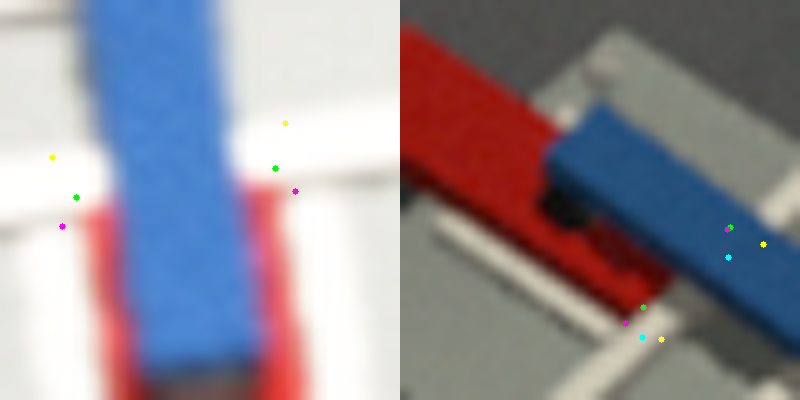

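Run:
```python
from h import *
for f,nm in(('top','pics/top12.png'),('scene','pics/scene12.png')):
    im=cv2.imread(nm)
    print(f)
    xs=np.arange(-132,-98,2.)
    pr=[]
    for x in xs:
        v=[]
        for y in np.linspace(-15,15,13):
            w=fx(x,y); q=proj(f,[w[0],w[1],.036]); v.append(cv2.getRectSubPix(im.astype(np.float32),(1,1),(float(q[0]),float(q[1]))).ravel())
        pr.append(np.mean(v,0))
    for x,v in zip(xs,pr): print(int(x),v.round(0))
# original red bar on bench, width profile (near edge faces camera identically)
im=cv2.imread('pics/top0.png'); print('ref near edge, s from centre (edge at -22.5)')
t=np.radians(9.0); u=np.array([np.cos(t),np.sin(t)]); n=np.array([-u[1],u[0]])
for s in list(range(-38,-8,2))+list(range(10,34,2)):
    v=[]
    for l in np.linspace(-40,40,15):
        p=np.array([.6001,.2947])+u*s/1000+n*l/1000; q=proj('top',[p[0],p[1],.016]); v.append(cv2.getRectSubPix(im.astype(np.float32),(1,1),(float(q[0]),float(q[1]))).ravel())
    print(s,np.mean(v,0).round(0))
```

```text
top
-132 [125. 124. 125.]
-130 [118. 117. 119.]
-128 [106. 104. 106.]
-126 [88. 87. 89.]
-124 [73. 73. 75.]
-122 [62. 61. 72.]
-120 [54. 53. 86.]
-118 [ 48.  50. 125.]
-116 [ 48.  51. 173.]
-114 [ 52.  56. 214.]
-112 [ 56.  62. 232.]
-110 [ 59.  65. 239.]
-108 [ 60.  66. 240.]
-106 [ 60.  65. 240.]
-104 [ 60.  65. 240.]
-102 [ 60.  65. 240.]
-100 [ 60.  65. 240.]
scene
-132 [74. 75. 76.]
-130 [74. 75. 77.]
-128 [74. 76. 77.]
-126 [75. 76. 77.]
-124 [74. 75. 77.]
-122 [74. 75. 76.]
-120 [73. 74. 78.]
-118 [68. 70. 88.]
-116 [ 57.  60. 108.]
-114 [ 41.  46. 129.]
-112 [ 27.  33. 144.]
-110 [ 19.  26. 150.]
-108 [ 16.  24. 150.]
-106 [ 15.  24. 150.]
-104 [ 15.  23. 150.]
-102 [ 15.  23. 150.]
-100 [ 16.  23. 151.]
ref near edge, s from centre (edge at -22.5)
-38 [129. 128. 130.]
-36 [130. 128. 130.]
-34 [129. 128. 130.]
-32 [127. 125. 128.]
-30 [119. 117. 121.]
-28 [103. 102. 112.]
-26 [ 82.  81. 108.]
-24 [ 61.  62. 126.]
-22 [ 50.  52. 164.]
-20 [ 50.  54. 204.]
-18 [ 55.  59. 228.]
-16 [ 58.  63. 237.]
-14 [ 59.  65. 240.]
-12 [ 60.  65. 240.]
-10 [ 60.  66. 240.]
10 [ 59.  64. 238.]
12 [ 59.  64. 239.]
14 [ 59.  64. 238.]
16 [ 59.  64. 238.]
18 [ 61.  66. 237.]
20 [ 67.  72. 233.]
22 [ 80.  83. 222.]
24 [ 97.  98. 197.]
26 [112. 112. 168.]
28 [122. 121. 145.]
30 [126. 125. 134.]
32 [129. 127. 131.]
```

Run:
```python
from h import *
env.finish_job();
```

```text
the job is handed in; nothing more can be done
```

I handed the job in at about 28 s of the 67 s allowed: the red bar is clamped in the fixture and the wedge is back in its tray. I got no verdict back.

**What I did:**
1. Slid the wedge tip first into the channel, until the arm's ball sat on its flat top, and let go. The arm stayed propped open.
2. Slid the red bar flat between the guides. It stalled against the stop at about 14 N, where I expected contact.
3. Drew the wedge out, and the arm closed onto the bar.
4. Laid the wedge flat in the tray, where it had started, and moved the gripper clear.

**Last checks:**
- **Bar:** it is centred in the lane to within about 1 mm. Its outer end is at fixture x ≈ -115.7 in the top view and -115.5 in the scene view, against -115 nominal. That is within the camera error.
- **Clamp:** both views show the arm lowered, with its foot on the bar.
- **Wedge:** it is flat in the tray.
- **Other things:** a before-and-after comparison of top views shows changes only at the bar's old and new places and around the robot arm. The lower right of the view, where the arm is, can't be judged that way.

**Disagreements:**
- **Front edge:** in the top view the bar's front edge looks about 4 mm short of the stop. White glare trims the bar's sides there by about 2 mm as well. Because the outer end and the stall both fit contact, I left the bar alone. A gap of about 1 mm can't be ruled out from the pictures.
- **Forces:** the highest wrist reading I saw was about 25 N, while pushing the wedge in. I read forces only at the end of each move.

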